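# Trace a sealer's worktop joint with a zeroed probe

## Robot

A 6-joint arm with a two-finger parallel gripper is mounted at the origin on the work surface. World frame = base frame: x ahead of the robot, y to its left, z up, the work surface at z = 0. Lengths are in m, angles in rad, forces in N, time in s.
With the tool pointing down it reaches from about 0.4 to 0.825 m from the base axis. Payload 7 kg.
Tool frame: the origin (TCP) lies midway between the tips of the shut fingers; the grasp point (between the pads) lies 19 mm behind it; z points along the fingers, y is the line along which they close (so a half turn about z gives the same grasp; the last joint's range is limited). The gripper opens to 88 mm and grips with 3 to 60 N. Pads are 19 mm wide; open, the fingers measure 130 mm over their backs; the gripper's body (78 mm by 193 mm) begins 47 mm behind the grasp point.
Start: joints at [1.575, 0.359, 0.012, 0, -1.224, -0.288], TCP at [0.189, 0.648, 0.227] pointing down, gripper open.
Joint ranges: [-3.07, 3.07], [-1.43, 2.12], [-1.02, 1.25], [-3.03, 1.67], [-3.05, -0], [-3.03, 3.03]. Speed limits (rad/s): [2.39, 2.39, 3.01, 3.14, 3.14, 3.14].

## Interface

Orientations are given as [roll, pitch, yaw] about the fixed x, y, z axes, in that order (R = Rz(yaw) Ry(pitch) Rx(roll)).
In Python, from station import arm gives the robot as it stands. The module is installed in compiled form; this text tells all that it offers.
- The arm moves only by the tool carry_out, never from a script. Its argument "commands" is a list of rows, each a list of 4 numbers: the shift along the world's x, y, z in units of 50 mm (1.0 is 50 mm), then the turn about the world's z in units of 6 degrees (1.0 is 6 degrees). A call has exactly 10 rows; each row is the pose to reach, as a shift and turn from the pose commanded when the call began; what a row does not reach only later rows make up. A row lasts 1/8 s, in which the tool goes at most 62.5 mm and 10.7 degrees, less where a joint would pass 70% of its speed; a pose out of reach is approached as far as the arm can. A call with a gripper value outside its range is refused whole. "claw" is the closure, from 0 (fully open) to 1 (shut), set as the call begins (left out, the last holds). The fingers move at their own pace and stop on an object; "force" is the grip in N (left out, the last holds). Time passes only in rows, so rows that repeat a pose let the fingers close, or fill a call up. It gives the time, the measured TCP pose, the force, the opening and the grip force at its end, in the units of the state.
- arm.get_state(): the state, without advancing time (a new reading comes with each control period).
- arm.grab_frame(name): name is "scene" or "side" or "wrist"; returns a dict with "pixels" (400x640x3 uint8, red, green, blue), "fx", "fy", "cx", "cy" (pixels), "eye" and "orientation" of the camera in the world. Camera axes: x right, y down, z forward; pixel columns grow to the right and rows downward; lengths in m; the calibration is good to about 2 mm. A picture is of the moment at which its call begins. There is no depth.
- arm.job_done(): hands the job in; it is judged then, once.
Trained networks look in a picture, given as the dict that the camera call returned (one of the last four; its "shot" number tells which), for a name from the list of things; names that differ only in an ending like _2 or _b are one class to them, and where a whole thing is asked for, a point or a joint stands for the part that bears it (a point fixed in the world has none). Each returns a list of dicts, best first, with "conf" (0 to 1); they miss things now and then, are a little off and sometimes report something else, mostly with a low value. They report only what shows in the picture. A call takes as long as a camera call. They do not tell look-alikes from the thing itself.
- arm.regions_of(picture, query): "pixels" (400x640 bool, what is visible of it) and "uv" ([column, row] in pixels, amid what is visible of it).
- arm.mark_of(picture, query): "uv" ([column, row] in pixels: a listed point, or the origin of a listed thing).
The state is a dict: "t": time; "q": joint angles; "qd": joint speeds; "joint_efforts": joint torques, N m; "eef_pos": TCP position; "ee_rot": TCP orientation; "force": force on the tool from outside, world axes, zero at the start; "moment": the same for the moment, N m; "width": finger opening in m; "gripper_force": force on a finger pad.
Only numpy, scipy, OpenCV 4.12 (cv2) and the standard library are available. Lean on these libraries where they do the work, as an engineer would, in place of code of your own. Each camera call takes 0.05 s, during which the arm holds its last target. There are 200 camera calls.

## Task

Zero the joint probe: lift it from its sloping charging cradle, stand it fully down in the zero stand and let go. Then take it up again and, holding it upright, draw its tip slowly along the black joint of the pouch sealer's steel plate in one stroke, from the timer-dial end of the long line, round the far corner and along the short side towards the front edge until past its middle, no faster than 8 cm a second, the spring plunger lightly pressed all the way and never against its stop. Finally stand the probe fully back in the zero stand and let go, leaving the other things on the bench where they are.

Things in the scene. Friction and masses are not known exactly. Their poses are not given: they have to be found in the camera images.
- probe_handle (a point): Centre of the joint probe's handle, on its axis, 141 mm from the tip of the free plunger. The probe is a pen-shaped gauge 172 mm long, 0.14 kg; z runs along it from tip to handle top. The handle is a plain grey cylinder 20 mm in diameter, from 110 to 172 mm above the tip. At the start the probe lies in the cradle, 30 degrees from level, handle end high, handle centre about 100 mm above the bench.
- probe_tip (a point): Tip of the 9 mm ball on the probe's spring plunger, on the probe's axis, 141 mm from the handle centre when the plunger is free; it moves with the plunger. Above the plunger (0 to 20 mm) the steel nose is 10 mm in diameter, from 20 to 96 mm.
- plunger (a joint): How far the plunger is pushed up into the nose, in m: 0 free, 0.010 at its stop. A soft spring: about 0.2 N at first touch, 0.1 N more for each mm.
- cradle: Charging cradle, fixed: grey base plate 200 x 60 x 10 mm with a white upright fin 12 mm thick under the probe. Origin on the bench under the plate, 5 mm to +x of its middle; z up. The probe lies over the x axis, tip towards -x, handle climbing to +x at 30 degrees, in three low saddles 32 mm wide: at the nose, just below the collar and under the last 9 mm of the handle. Between them the handle stands free on both sides and lifts straight off.
- zero_rim (a point): Centre of the mouth of the zero stand's upright guide tube, z up. Fixed: dark steel block 85 x 85 x 20 mm, on it an aluminium tube, outer diameter 28 mm, bore 20 mm, mouth 120 mm above the bench. The probe goes in tip down until its collar sits on the mouth, handle standing free above it, its centre 37 mm above the mouth; the block pushes the plunger in 4 mm (the probe's weight does it).
- sealer: Pouch sealer, fixed: blue and white machine 415 mm deep, 320 mm wide; worktop flat and level, 70 mm above the bench. Origin on the bench under the middle of the joint's long leg, front to -x, z up. The joint is a flush black line 2 to 3 mm wide round the steel plate let into the worktop: long leg along y at x = 0, corner of 15 mm radius (centre x -15, y -75 mm), short leg at y = -90 mm towards -x.
- dish_stack: Bystander: stack of five clear dishes, 90 mm across, 75 mm high.
- dish: Bystander: single clear dish, 90 mm across, 15 mm high.
- marker: Bystander: marker pen 130 mm long, 16 mm thick, lying.
- screwdriver: Bystander: screwdriver, lying.
- bottle: Bystander: capped glass bottle, 70 mm across, 150 mm high.
- wash_bottle: Bystander: small white wash bottle, 50 mm across, 135 mm high.
- probe_collar (a point): Centre of the underside of the probe's black collar, 104 mm from the tip of the free plunger and 37 mm below the handle centre. The collar is 26 mm in diameter and 6 mm thick; below it a cone narrows from 18 mm to the 10 mm nose within 8 mm.
- dial (a point): Top of the round black timer dial (34 mm across, 21 mm high) on the sealer's worktop, at the end where the run starts (sealer frame x -45, y +125 mm). Other heights on the worktop: lower jaw 14 mm (from x +24 mm), raised upper jaw bar, 220 mm long along y, top 82 mm (x +44 to +66 mm), housing 90 mm (from x +85 mm). Nothing stands above the joint.
- seam_0 (a point): Point of the joint on the sealer's worktop (70 mm above the bench): start of the run: on the long leg, 20 mm from the plate's outer corner at the timer-dial end.
- seam_1 (a point): Point of the joint on the sealer's worktop (70 mm above the bench): on the long leg, 29 mm from the start.
- seam_2 (a point): Point of the joint on the sealer's worktop (70 mm above the bench): on the long leg, 58 mm from the start.
- seam_3 (a point): Point of the joint on the sealer's worktop (70 mm above the bench): on the long leg, 87 mm from the start.
- seam_4 (a point): Point of the joint on the sealer's worktop (70 mm above the bench): on the long leg, 116 mm from the start.
- seam_5 (a point): Point of the joint on the sealer's worktop (70 mm above the bench): end of the long leg, where the corner curve begins, 145 mm from the start.
- seam_6 (a point): Point of the joint on the sealer's worktop (70 mm above the bench): middle of the corner curve.
- seam_7 (a point): Point of the joint on the sealer's worktop (70 mm above the bench): on the short leg, 22 mm past the end of the curve.
- seam_8 (a point): Point of the joint on the sealer's worktop (70 mm above the bench): finish: on the short leg, 45 mm past the end of the curve.
There are look-alikes about, which are no part of the job. Leave any yellow look-alike of the part that bears probe_handle alone.

How it is judged:
By the outcome, as a careful person would: the job done as asked, in the order asked, and still so for the second after the job is handed in, with the robot touching nothing.
It also fails if it takes over 72 s, if anything falls off the work surface, if the arm or the gripper's body presses on something with over 40 N, if the wrist force passes 120 N, or if a joint passes its speed limit or range.

## Working session

There is one attempt and no reset: what is moved stays moved. The work goes in short steps, Python scripts to look and compute and a tool call to move; the robot and the scene stay as the last step left them, time stands still between calls to the robot, and variables do not carry over. Pictures are saved under pics/ and viewed, at most 10 in all, crops included, and the job is handed in when it is done.

Besides the shell and the picture viewer there is one more tool, called after "Request:" by a JSON object that holds its "op" and its "data". carry_out: Moves the arm, as the interface text tells. Its arguments: {"type":"object","properties":{"commands":{"type":"array","items":{"type":"array","items":{"type":"number"}}},"claw":{"type":"number"},"force":{"type":"number"}},"required":["commands"]}

```bash
mkdir -p pics; cat > h.py <<'E'
import numpy as np, cv2
from scipy.spatial.transform import Rotation as R
from station import arm
def cam(p):
    o=np.array(p["orientation"],float)
    M=o if o.shape==(3,3) else (R.from_euler('xyz',o).as_matrix() if o.size==3 else R.from_quat(o).as_matrix())
    return M,np.array(p["eye"])
def ray(p,uv):
    M,e=cam(p); d=M@np.array([(uv[0]-p["cx"])/p["fx"],(uv[1]-p["cy"])/p["fy"],1]); return e,d/np.linalg.norm(d)
def onz(p,uv,z):
    e,d=ray(p,uv); return e+d*(z-e[2])/d[2]
def proj(p,X):
    M,e=cam(p); c=M.T@(np.array(X)-e); return np.array([p["fx"]*c[0]/c[2]+p["cx"],p["fy"]*c[1]/c[2]+p["cy"]])
def tri(obs):
    A=np.zeros((3,3));b=np.zeros(3);L=[]
    for p,uv in obs:
        e,d=ray(p,uv);P=np.eye(3)-np.outer(d,d);A+=P;b+=P@e;L.append((P,e))
    X=np.linalg.solve(A,b); return X,[round(1e3*np.linalg.norm(P@(X-e)),1) for P,e in L]
def save(p,n,box=None,s=1):
    im=p["pixels"][:,:,::-1]
    if box: im=im[box[1]:box[3],box[0]:box[2]]
    cv2.imwrite(n,cv2.resize(im,None,fx=s,fy=s,interpolation=cv2.INTER_CUBIC))
E
python3 - <<'E'
from h import *
np.set_printoptions(precision=3,suppress=True)
print(arm.get_state())
P={n:arm.grab_frame(n) for n in("scene","side","wrist")}
for n,p in P.items():
    print(n,p["orientation"],p["eye"],p["fx"],p["shot"]); save(p,f"pics/{n}0.png")
for q in ["probe_handle","probe_tip","probe_collar","cradle","zero_rim","sealer","dial"]+[f"seam_{i}" for i in range(9)]:
    for n,p in P.items():
        print(q,n,[(np.round(r["uv"],1).tolist(),round(r["conf"],2)) for r in arm.mark_of(p,q)][:4])
E
```

```text
{'t': 0.0, 'q': array([ 1.575,  0.359,  0.011, -0.   , -1.224, -0.288]), 'qd': array([-0.002, -0.   , -0.001,  0.001,  0.001,  0.002]), 'joint_efforts': array([ -0.   , -58.272,  29.305,   6.997,   0.007,  -0.   ]), 'eef_pos': array([0.189, 0.648, 0.226]), 'ee_rot': array([ 3.14 , -0.   , -0.284]), 'force': array([ 0.333, -0.367, -0.04 ]), 'moment': array([ 0.003, -0.024, -0.048]), 'gripper_force': 0.0, 'width': 0.08756546030546238}
scene [-2.445  0.012  0.581] [ 0.928 -0.7    1.049] 398.3841891423926 1
side [-2.4   -0.006 -2.941] [0.317 0.686 0.93 ] 379.740448995928 2
wrist [ 2.828 -0.001 -1.855] [0.269 0.623 0.384] 350.67837806971045 3
probe_handle scene [([335.0, 201.9], 0.59), ([313.7, 145.2], 0.42), ([402.3, 155.9], 0.4)]
probe_handle side [([378.8, 306.3], 0.82), ([298.6, 134.4], 0.67), ([298.7, 194.3], 0.55)]
probe_handle wrist []
probe_tip scene [([395.7, 154.4], 0.54), ([232.1, 247.3], 0.34)]
probe_tip side [([270.8, 309.5], 0.51), ([407.9, 357.8], 0.47)]
probe_tip wrist [([629.7, 89.6], 0.4)]
probe_collar scene [([340.4, 214.0], 0.58), ([311.4, 137.0], 0.5)]
probe_collar si
[... 1948 characters left out ...]
_6 scene [([380.9, 146.3], 0.98), ([405.9, 163.2], 0.93), ([372.9, 146.7], 0.91), ([398.8, 165.3], 0.89)]
seam_6 side [([232.1, 280.6], 0.96), ([234.2, 291.1], 0.92), ([283.7, 299.5], 0.85), ([238.9, 294.8], 0.81)]
seam_6 wrist []
seam_7 scene [([380.9, 146.3], 0.98), ([405.9, 163.2], 0.93), ([372.9, 146.7], 0.91), ([398.8, 165.3], 0.89)]
seam_7 side [([232.1, 280.6], 0.96), ([234.2, 291.1], 0.92), ([283.7, 299.5], 0.85), ([238.9, 294.8], 0.81)]
seam_7 wrist []
seam_8 scene [([380.9, 146.3], 0.98), ([405.9, 163.2], 0.93), ([372.9, 146.7], 0.91), ([398.8, 165.3], 0.89)]
seam_8 side [([232.1, 280.6], 0.96), ([234.2, 291.1], 0.92), ([283.7, 299.5], 0.85), ([238.9, 294.8], 0.81)]
seam_8 wrist []
```

View pics/scene0.png

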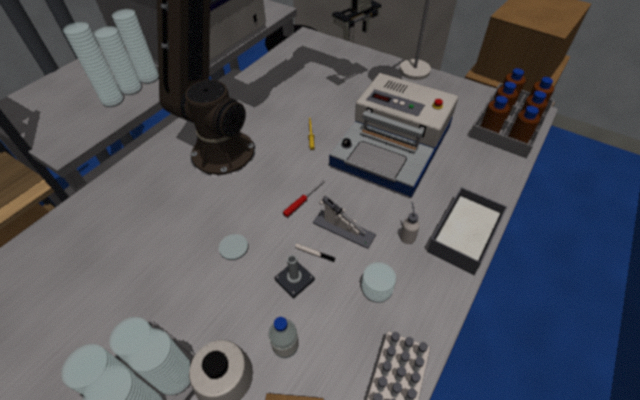

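View pics/side0.png

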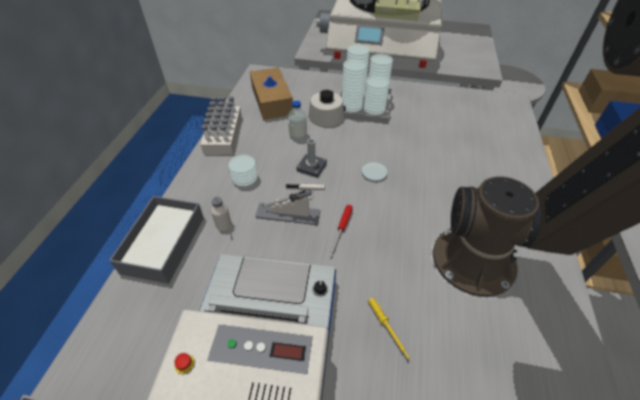

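The scene view shows the cradle with the probe at about (342,218), with the handle end at about (330,205). The zero stand is at (293,275), the sealer plate at (377,160) and the dial at (346,143). A thin yellow object lies at (311,133), and the red screwdriver is at (300,203). The side view shows the cradle at (288,210), the stand at (312,160), the plate at (272,280), the dial at (320,287) and the yellow object at (388,328).

These could be taken for the probe handle:
- Grey handle in the cradle: scene (335,202), side about (298,194).
- Yellow thing: scene (313,140), side (379,306).
- Zero stand tube: scene (293,265), side (312,145).

I choose the grey one in the cradle and will check it in a close crop.

```bash
python3 - <<'E'
from h import *
np.set_printoptions(precision=3,suppress=True)
a=arm.grab_frame("scene");b=arm.grab_frame("side")
print("handle",tri([(a,(335,201.9)),(b,(298.7,194.3))]))
print("cradle",onz(a,(339.4,228.7),0),onz(b,(288.7,215.7),0))
print("rim",onz(a,(289.3,259.5),.12),onz(b,(313.1,140.5),.12),tri([(a,(289.3,259.5)),(b,(313.1,140.5))]))
print("sealer",onz(a,(380,160.2),0),onz(b,(269.5,310.2),0))
print("dial",onz(a,(345.1,137.4),.091),onz(b,(318.6,282.9),.091))
print("tip cand",onz(a,(365,237),.03))
for n,uv in [("yellow",(388,328)),("screw",(342,230))]: print(n,onz(b,uv,0.01))
for q in ["dish_stack","dish","marker","screwdriver","bottle","wash_bottle"]:
  print(q,[(onz(p,r["uv"],0),round(r["conf"],2)) for p in(a,b) for r in arm.mark_of(p,q)[:2]])
i1=cv2.resize(a["pixels"][180:260,290:390,::-1],None,fx=5,fy=5,interpolation=cv2.INTER_CUBIC)
cv2.imwrite("pics/c1.png",i1)
E
```

```text
handle (array([ 0.53 , -0.051,  0.106]), [np.float64(1.8), np.float64(1.8)])
cradle [ 0.557 -0.063  0.   ] [ 0.564 -0.05   0.   ]
rim [ 0.54  -0.294  0.12 ] [ 0.536 -0.288  0.12 ] (array([ 0.537, -0.292,  0.116]), [np.float64(0.7), np.float64(0.7)])
sealer [0.521 0.281 0.   ] [0.532 0.27  0.   ]
dial [0.398 0.23  0.091] [0.413 0.216 0.091]
tip cand [ 0.65  -0.065  0.03 ]
yellow [0.226 0.26  0.01 ]
screw [ 0.389 -0.02   0.01 ]
dish_stack [(array([ 0.761, -0.182,  0.   ]), 0.67), (array([ 0.754, -0.18 ,  0.   ]), 0.88)]
dish [(array([ 0.314, -0.308,  0.   ]), 0.84), (array([0.61 , 0.295, 0.   ]), 0.56), (array([ 0.321, -0.29 ,  0.   ]), 0.87)]
marker [(array([ 0.545, -0.175,  0.   ]), 0.56), (array([0.753, 0.012, 0.   ]), 0.48), (array([ 0.541, -0.178,  0.   ]), 0.54), (array([0.619, 0.251, 0.   ]), 0.36)]
screwdriver [(array([ 0.398, -0.023,  0.   ]), 0.67), (array([ 0.496, -0.256,  0.   ]), 0.45), (array([ 0.403, -0.016,  0.   ]), 0.82), (array([ 0.624, -0.455, -0.   ]), 0.55)]
bottle [(array([ 0.639, -0.449,  0.   ]), 0.85), (array([0.596, 0.338, 0.   ]), 0.53), (array([ 0.63 , -0.464,  0.   ]), 0.86), (array([0.57 , 0.239, 0.   ]), 0.17)]
wash_bottle [(array([0.743, 0.033, 0.   ]), 0.61)]
```

View pics/c1.png

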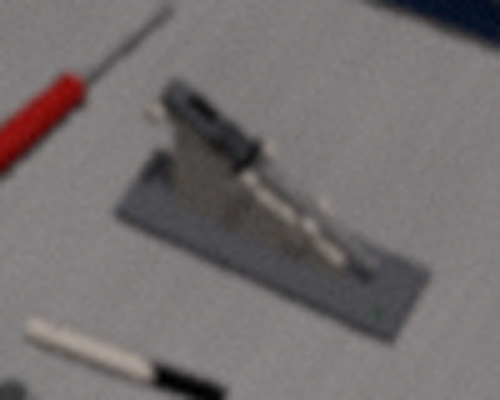

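The crop shows a grey/black probe in the cradle with its thick handle at upper-left, about (326,200), and a thin nose running down to about (363,233). This is the right one. The yellow object is elsewhere. I'll move over the sealer on the way to look from the wrist camera.

Request:
{"op": "carry_out", "data": {"commands": [[0.6,-0.9,0.3,0.2],[1.3,-1.8,0.6,0.4],[2.0,-2.7,0.9,0.6],[2.7,-3.6,1.2,0.8],[3.4,-4.5,1.5,1.0],[4.1,-5.4,1.8,1.2],[4.8,-6.3,1.9,1.4],[5.5,-7.2,1.9,1.6],[6.2,-8.1,1.9,1.8],[6.2,-9.0,1.9,1.8]], "claw": 0, "force": 15}}

```text
t: 4.5
eef_pos: [0.5005, 0.1962, 0.3209]
ee_rot: [3.141, 0.001, -0.097]
force: [-0.5, 0.3, -0.4]
width: 0.0874
gripper_force: 0.0
```

```bash
python3 - <<'E'
from h import *
np.set_printoptions(precision=4,suppress=True)
w=arm.grab_frame("wrist"); s=arm.get_state(); print(s["t"],s["eef_pos"],s["ee_rot"],s["q"])
np.save("w1.npy",w,allow_pickle=True)
save(w,"pics/w1.png")
for q,z in [("seam_0",.07),("dial",.091),("sealer",0)]:
  print(q,[(np.round(r["uv"],1).tolist(),onz(w,r["uv"],z),round(r["conf"],2)) for r in arm.mark_of(w,q)][:10])
E
```

```text
4.55 [0.499  0.1923 0.3216] [ 3.1402  0.0006 -0.0978] [ 0.735   0.0779 -0.1374  0.0005 -1.357   0.7379]
seam_0 [([285.1, 46.3], array([0.6217, 0.2182, 0.07  ]), 0.96), ([261.0, 47.2], array([0.6233, 0.2442, 0.07  ]), 0.94), ([238.8, 95.8], array([0.5757, 0.2764, 0.07  ]), 0.8), ([249.5, 148.2], array([0.5158, 0.2738, 0.07  ]), 0.77), ([231.5, 59.1], array([0.6146, 0.278 , 0.07  ]), 0.77), ([246.2, 121.7], array([0.5465, 0.2727, 0.07  ]), 0.74), ([262.5, 189.2], array([0.4643, 0.2659, 0.07  ]), 0.67), ([258.7, 171.6], array([0.4867, 0.2672, 0.07  ]), 0.57)]
dial [([303.3, 235.4], array([0.4077, 0.2212, 0.091 ]), 0.68), ([258.3, 190.5], array([0.4693, 0.2669, 0.091 ]), 0.57)]
sealer [([254.9, 128.0], array([0.5308, 0.277 , 0.    ]), 0.71), ([302.6, 238.9], array([0.3609, 0.2308, 0.    ]), 0.71)]
```

View pics/w1.png

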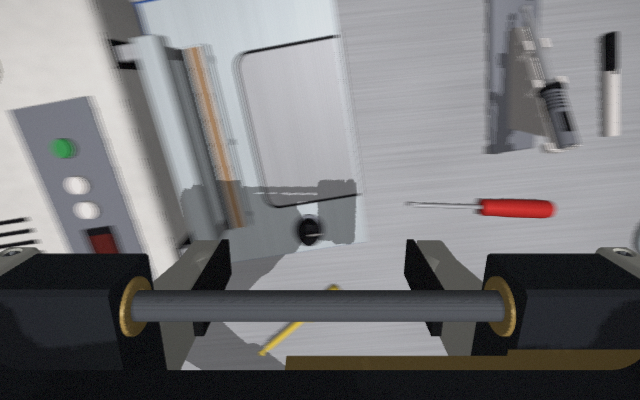

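The wrist view is motion-blurred. It shows the joint's long leg at left from about (243,60) to (268,200), the near short leg at (250–340,45) and the dial at (309,230). The probe is at upper right, with its handle at about (562,115). I'll retake it now that the arm has settled.

```bash
python3 - <<'E'
from h import *
np.set_printoptions(precision=4,suppress=True)
w=arm.grab_frame("wrist"); s=arm.get_state(); print(s["t"],s["eef_pos"],s["ee_rot"],s["qd"])
np.save("w2.npy",w,allow_pickle=True)
for q,z in [("seam_0",.07),("dial",.091),("probe_handle",.1),("probe_collar",.0815),("probe_tip",.03),("cradle",0)]:
  print(q,[(np.round(r["uv"],1).tolist(),onz(w,r["uv"],z),round(r["conf"],2)) for r in arm.mark_of(w,q)][:10])
i1=cv2.resize(w["pixels"][20:230,190:380,::-1],None,fx=2.8,fy=2.8,interpolation=cv2.INTER_CUBIC)
i2=cv2.resize(w["pixels"][0:170,465:565,::-1],None,fx=2.6,fy=2.8*210/170*1.0,interpolation=cv2.INTER_CUBIC)
i2=cv2.resize(w["pixels"][0:210,460:550,::-1],(int(90*2.8),i1.shape[0]),interpolation=cv2.INTER_CUBIC)
cv2.imwrite("pics/w2.png",np.hstack([i1,i2]))
E
```

```text
4.75 [0.4991 0.198  0.3218] [-3.141  -0.0004 -0.096 ] [ 0.02    0.007   0.0036  0.0015 -0.0002  0.0003]
seam_0 [([251.6, 147.9], array([0.5148, 0.2729, 0.07  ]), 0.94), ([284.4, 41.3], array([0.6259, 0.2198, 0.07  ]), 0.92), ([234.1, 54.3], array([0.6183, 0.276 , 0.07  ]), 0.89), ([262.7, 189.6], array([0.4625, 0.2673, 0.07  ]), 0.88), ([262.6, 48.5], array([0.6211, 0.2442, 0.07  ]), 0.77), ([260.1, 170.5], array([0.4867, 0.267 , 0.07  ]), 0.74), ([243.3, 119.1], array([0.5487, 0.2772, 0.07  ]), 0.65), ([241.7, 96.0], array([0.5742, 0.2749, 0.07  ]), 0.56), ([235.0, 68.6], array([0.6037, 0.2775, 0.07  ]), 0.56)]
dial [([305.4, 235.6], array([0.4058, 0.2202, 0.091 ]), 0.83)]
probe_handle [([555.6, 115.6], array([ 0.5224, -0.0601,  0.1   ]), 0.87), ([320.4, 297.5], array([0.3233, 0.2098, 0.1   ]), 0.72)]
probe_collar [([302.4, 316.7], array([0.2832, 0.2379, 0.0815]), 0.92), ([546.6, 84.9], array([ 0.5537, -0.0588,  0.0815]), 0.83)]
probe_tip [([521.3, 0.6], array([ 0.6463, -0.0524,  0.03  ]), 0.57), ([260.4, 355.0], array([0.1796, 0.3185, 0.03  ]), 0.42)]
cradle [([506.7, 76.3], array([ 0.5638, -0.0567,  0.    ]), 0.62), ([250.4, 148.8], array([0.5023, 0.2892, 0.    ]), 0.55)]
```

View pics/w2.png

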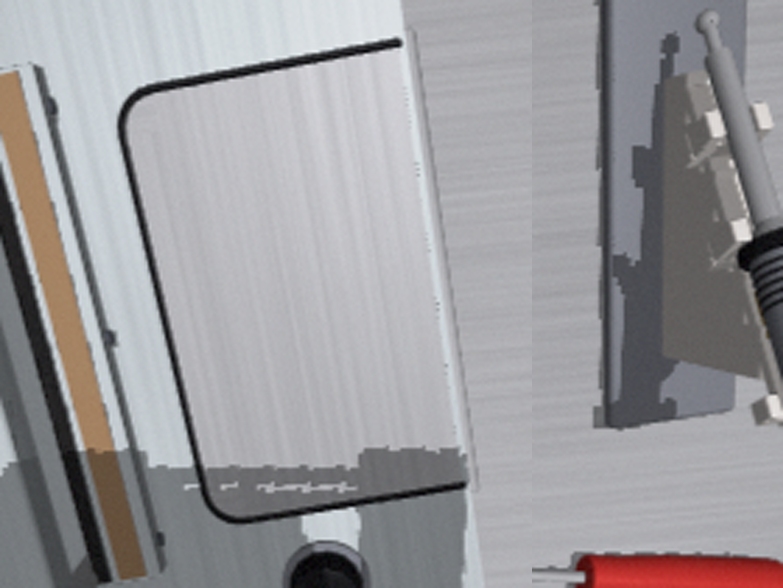

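The sharp view shows the joint clearly, with its long leg from crop (122,130) to (205,480) and the far corner at upper left. The probe lies in the cradle with its ball tip at about (523,8) in the full image, its collar at about (546,88) and the handle toward the robot. Next I'll fit the sealer pose and the probe axis.

```bash
cat > seam.py <<'E'
from h import *
from scipy.optimize import least_squares
def sdist(P):  # distance of sealer-frame points to outline (open towards -x)
    q=np.c_[P[:,0]+15,np.abs(P[:,1])-75]
    return np.hypot(np.maximum(q[:,0],0),np.maximum(q[:,1],0))+np.minimum(q.max(1),0)-15
def fit(w,box,x0,thr=45):
    g=w["pixels"].max(2); m=np.zeros_like(g,bool); m[box[1]:box[3],box[0]:box[2]]=g[box[1]:box[3],box[0]:box[2]]<thr
    v,u=np.nonzero(m); W=np.array([onz(w,(a,b),.07) for a,b in zip(u,v)])[:,:2]
    def loc(x,W): c,s=np.cos(x[2]),np.sin(x[2]); return (W-x[:2])@np.array([[c,-s],[s,c]])
    k=(np.abs(sdist(loc(x0,W)))<.012) if 0 else np.abs(sdist(1e3*loc(x0,W)))<14
    W=W[k]; f=lambda x: sdist(1e3*loc(x,W))
    r=least_squares(f,x0,loss="soft_l1",x_scale=[.001,.001,.01]); return r.x,len(W),np.sqrt(np.mean(r.fun**2))
def world(x,P):
    c,s=np.cos(x[2]),np.sin(x[2]); return np.array([x[0]+c*P[0]-s*P[1],x[1]+s*P[0]+c*P[1]])
SE={0:(0,.070),1:(0,.041),2:(0,.012),3:(0,-.017),4:(0,-.046),5:(0,-.075),6:(-.0044,-.0856),7:(-.037,-.09),8:(-.060,-.09)}
E
python3 - <<'E'
from seam import *
np.set_printoptions(precision=4,suppress=True)
w=np.load("w2.npy",allow_pickle=True).item()
x,n,e=fit(w,(225,25,345,212),[.527,.275,1.62]); print(x,n,e,"mm rms")
for k in SE: print(k,world(x,[SE[k][0],SE[k][1]]))
print("dial",world(x,(-.045,.125)),onz(w,(305.4,233),.091))
a=[onz(w,uv,.01)[:2] for uv in((487.1,0),(486.4,150),(536,0),(531.4,146))]; print(a,np.degrees(np.arctan2(*(a[0]-a[1])[::-1])),np.degrees(np.arctan2(*(a[2]-a[3])[::-1])))
print("tip ball",onz(w,(522.6,8),.0315),"collar",onz(w,(546.5,86),.083))
E
```

```text
[0.529  0.2742 1.6437] 491 0.5876367063935151 mm rms
0 [0.4592 0.2691]
1 [0.4882 0.2712]
2 [0.5171 0.2733]
3 [0.546  0.2754]
4 [0.5749 0.2775]
5 [0.6038 0.2796]
6 [0.6147 0.276 ]
7 [0.6215 0.2438]
8 [0.6232 0.2209]
dial [0.4077 0.2202] [0.4092 0.2198 0.091 ]
[array([ 0.6538, -0.0224]), array([ 0.4712, -0.0306]), array([ 0.6481, -0.0805]), array([ 0.4708, -0.0907])] 2.5825063992818436 3.2984947697873506
tip ball [ 0.6383 -0.0537  0.0315] collar [ 0.5526 -0.0579  0.083 ]
```

Request:
{"op": "carry_out", "data": {"commands": [[0.1,-1.0,-0.2,0.3],[0.2,-2.1,-0.5,0.6],[0.3,-3.2,-0.9,0.9],[0.38,-4.3,-1.4,1.2],[0.38,-5.0,-2.0,1.4],[0.38,-5.15,-2.6,1.4],[0.38,-5.15,-3.3,1.4],[0.38,-5.15,-4.0,1.4],[0.38,-5.15,-4.5,1.4],[0.38,-5.15,-4.8,1.4]], "claw": 0}}

```text
t: 6.3
eef_pos: [0.5177, -0.0593, 0.0803]
ee_rot: [3.141, 0.002, 0.052]
force: [0.3, -0.9, -0.3]
width: 0.0876
gripper_force: 0.0
```

```bash
python3 - <<'E'
from h import *
w=arm.grab_frame("wrist"); s=arm.get_state(); print(s["t"],s["eef_pos"],s["ee_rot"],s["force"])
save(w,"pics/w3.png")
E
```

```text
6.35 [ 0.51694146 -0.05935441  0.07896031] [3.14127804 0.00323849 0.05156877] [-0.80845784 -0.34217605 -1.8553439 ]
```

View pics/w3.png

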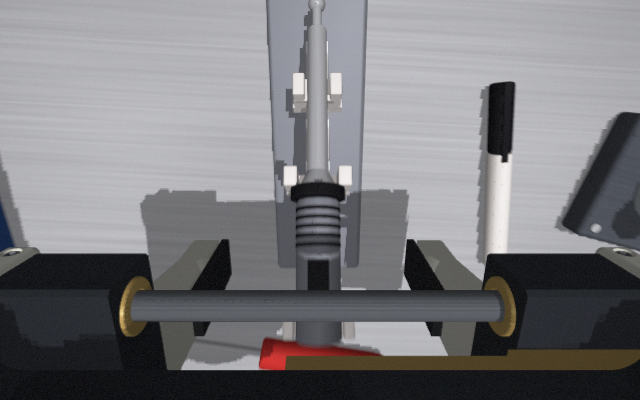

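The probe axis runs vertically at column 319, centred between the open pads (230 and 405), and the collar is at (319,190). The grasp is lined up, so I'll close.

Request:
{"op": "carry_out", "data": {"commands": [[0,0,0,0],[0,0,0,0],[0,0,0,0],[0,0,0,0],[0,0,0,0],[0,0,0,0],[0,0,0,0],[0,0,0,0],[0,0,0,0],[0,0,0,0]], "claw": 1, "force": 8}}

```text
t: 7.6
eef_pos: [0.518, -0.0595, 0.0815]
ee_rot: [3.142, 0.0, 0.051]
force: [-0.0, 0.4, -0.4]
width: 0.0198
gripper_force: 8.0
```

Request:
{"op": "carry_out", "data": {"commands": [[0,0,0.2,0],[0,0,0.5,0],[0,0,0.9,0],[0,0,1.4,0],[0,0,2.0,0],[0,0,2.6,0],[0,0,3.2,0],[0,0,3.6,0],[0,0,3.6,0],[0,0,3.6,0]]}}

```text
t: 8.85
eef_pos: [0.5174, -0.0595, 0.2612]
ee_rot: [-3.141, 0.001, 0.051]
force: [-0.0, 0.2, -1.4]
width: 0.0194
gripper_force: 8.0
```

Request:
{"op": "carry_out", "data": {"commands": [[0,-0.5,0,0],[0,-1.2,0,0],[0,-2,0,0],[0,-2.5,0,0],[0,-2.7,0,0],[0,-2.7,0,0],[0,-2.7,0,0],[0,-2.7,0,0],[0,-2.7,0,0],[0,-2.7,0,0]], "force": 3}}

```text
t: 10.1
eef_pos: [0.5181, -0.1942, 0.2617]
ee_rot: [-3.142, -0.0, 0.052]
force: [-0.2, -1.4, -1.1]
width: 0.0199
gripper_force: 3.0
```

```bash
python3 - <<'E'
from h import *
np.set_printoptions(precision=4,suppress=True)
a=arm.grab_frame("scene");b=arm.grab_frame("side");w=arm.grab_frame("wrist"); s=arm.get_state(); print(s["t"],s["eef_pos"],s["ee_rot"],s["width"],s["gripper_force"])
for n,p in(("scene",a),("side",b),("wrist",w)):
  print(n,[(q,np.round(r["uv"],1).tolist(),round(r["conf"],2)) for q in("probe_tip","probe_collar") for r in arm.mark_of(p,q)[:2]],proj(p,s["eef_pos"]))
c=[]
for p in(a,b):
  u,v=proj(p,s["eef_pos"]-[0,0,.06]).astype(int); u=np.clip(u,50,590);v=np.clip(v,50,350)
  c.append(cv2.resize(p["pixels"][v-50:v+50,u-50:u+50,::-1],(395,395),interpolation=cv2.INTER_CUBIC))
cv2.imwrite("pics/c2.png",np.hstack(c))
E
```

```text
10.25 [ 0.518  -0.1944  0.2616] [-3.1416 -0.0001  0.0514] 0.019829049810960505 2.9992813244462013
scene [('probe_tip', [340.8, 227.0], 0.33), ('probe_collar', [306.5, 205.9], 0.69)] [301.1905 198.4924]
side [('probe_tip', [408.5, 360.3], 0.46), ('probe_collar', [383.8, 319.1], 0.91), ('probe_collar', [287.7, 215.4], 0.7)] [311.8048 123.058 ]
wrist [('probe_tip', [312.7, 117.2], 0.68), ('probe_collar', [316.4, 213.7], 0.63), ('probe_collar', [306.8, 132.5], 0.17)] [315.9142 254.5169]
```

View pics/c2.png

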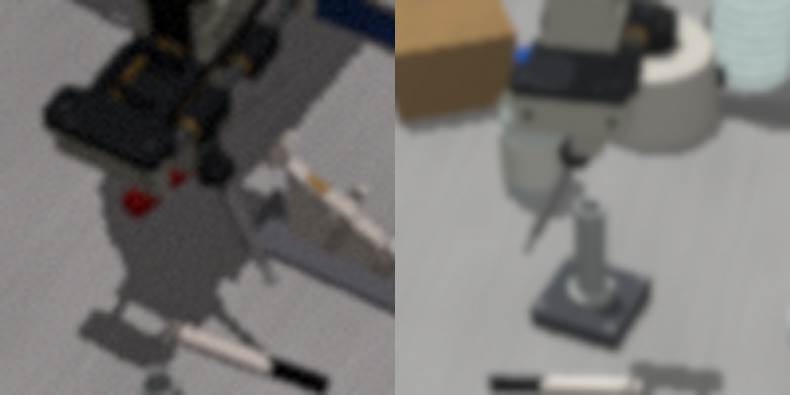

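The crops show the probe in the pads, partly swung down. Its nose is still tilted toward +x by roughly 25–30 degrees. I'll measure the tilt.

```bash
cat > tilt.py <<'E'
from h import *
from scipy.optimize import least_squares
def tilt(w,s,tip,col=None):
    G=s["eef_pos"]+np.array([0,0,.019]); y=s["ee_rot"][2]; d=np.array([np.cos(y),np.sin(y),0])
    ax=lambda th: np.sin(th)*d-np.array([0,0,np.cos(th)])
    def f(x):
        r=list(proj(w,G+x[1]*ax(x[0]))-tip)
        if col is not None: r+=list(proj(w,G+(x[1]-.104)*ax(x[0]))-col)
        return r+[(x[1]-.145)*1e3]
    r=least_squares(f,[.4,.145]); return np.degrees(r.x[0]),r.x[1]*1e3,r.fun, G+r.x[1]*ax(r.x[0])
E
python3 - <<'E'
from tilt import *
np.set_printoptions(precision=3,suppress=True)
w=arm.grab_frame("wrist"); s=arm.get_state()
t=arm.mark_of(w,"probe_tip"); print(t[:2]); c=arm.mark_of(w,"probe_collar")[0]["uv"]
for r in t[:2]: print(tilt(w,s,r["uv"]),tilt(w,s,r["uv"],c))
save(w,"pics/w4.png",(200,50,440,330),2)
a=arm.grab_frame("scene");uv=proj(a,s["eef_pos"]-[0,0,.06]).astype(int)-50+np.array([268,278])/3.95; print(uv)
for th in (0,10,20,30,40):
  print(th,proj(a,s["eef_pos"]+np.array([0,0,.019])+.14*np.array([np.sin(np.radians(th)),0,-np.cos(np.radians(th))])))
E
```

```text
[{'uv': [314.8, 116.2], 'conf': 0.46}]
(np.float64(23.35134818384821), np.float64(144.9928355801883), array([ 1.522, -0.004, -0.007]), array([ 0.575, -0.192,  0.147])) (np.float64(23.565766563120786), np.float64(143.28715941258164), array([ 1.515,  0.469,  0.491, -1.533, -1.713]), array([ 0.575, -0.192,  0.149]))
[319.848 232.38 ]
0 [303.5   226.041]
10 [310.653 229.481]
20 [317.684 231.994]
30 [324.423 233.487]
40 [330.694 233.878]
```

View pics/w4.png

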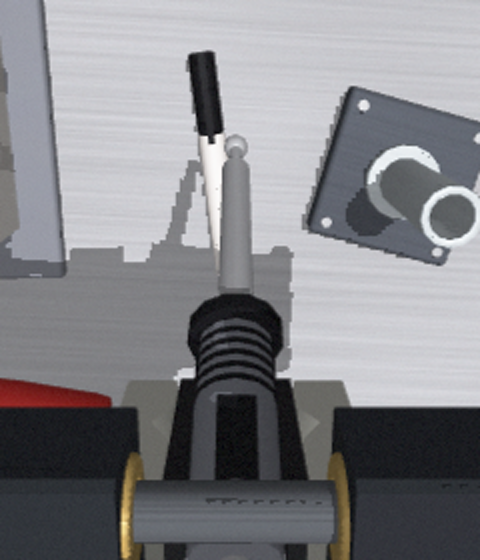

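The ball tip is at full-image (318,122) and the collar at (318,205), which gives a tilt of 23° at rest. The tube mouth is visible at about (425,157). Next I'll measure the rim, dip the tip into the mouth, and use the mouth to swing the probe upright in a weak grip.

```bash
python3 - <<'E'
from tilt import *
np.set_printoptions(precision=4,suppress=True)
w=arm.grab_frame("wrist"); s=arm.get_state()
print(s["t"],s["eef_pos"])
r=arm.mark_of(w,"zero_rim"); print(r[:2]); 
for k in r[:1]: print(onz(w,k["uv"],.12))
print(onz(w,(425.5,157.5),.12))
print(tilt(w,s,(318.2,124)))
E
```

```text
10.8 [ 0.518  -0.1946  0.2616]
[{'uv': [424.6, 156.5], 'conf': 0.63}]
[ 0.5433 -0.2873  0.12  ]
[ 0.5425 -0.2882  0.12  ]
(np.float64(20.716677729442967), np.float64(145.00830550333592), array([-1.8491,  0.005 ,  0.0083]), array([ 0.5692, -0.1919,  0.1449]))
```

Request:
{"op": "carry_out", "data": {"commands": [[-0.05,-0.2,0,0],[-0.15,-0.5,0,0],[-0.25,-0.8,0,0],[-0.35,-1.1,0,0],[-0.45,-1.4,0,0],[-0.52,-1.6,0,0],[-0.56,-1.75,0,0],[-0.58,-1.85,0,0],[-0.58,-1.9,-0.1,0],[-0.58,-1.9,-0.2,0]]}}

```text
t: 12.1
eef_pos: [0.489, -0.2894, 0.251]
ee_rot: [-3.141, 0.0, 0.051]
force: [0.3, 1.0, -0.9]
width: 0.0198
gripper_force: 3.0
```

```bash
python3 - <<'E'
from tilt import *
np.set_printoptions(precision=4,suppress=True)
w=arm.grab_frame("wrist"); s=arm.get_state()
print(s["t"],s["eef_pos"])
for q in("zero_rim","probe_tip"): print(q,arm.mark_of(w,q)[:2])
save(w,"pics/w5.png",(240,50,400,210),3)
E
```

```text
12.15 [ 0.4887 -0.2891  0.2502]
zero_rim [{'uv': [317.4, 122.6], 'conf': 0.63}]
probe_tip [{'uv': [312.1, 117.6], 'conf': 0.4}]
```

View pics/w5.png

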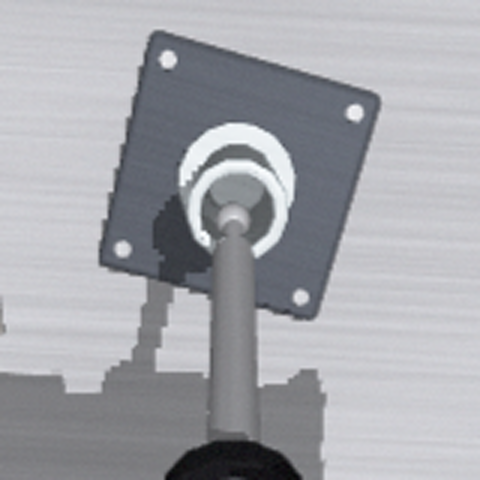

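The ball, at crop (233,217), sits just above the tube mouth, whose ellipse is centred near crop (238,208).

```bash
python3 - <<'E'
from tilt import *
np.set_printoptions(precision=4,suppress=True)
w=arm.grab_frame("wrist"); s=arm.get_state()
for z in(.136,.139,.142): print(onz(w,(317.7,122.3),z))
print(onz(w,(319.3,119.3),.12))
G=s["eef_pos"]+[0,0,.019]
for L in(.138,.1405,.143):
  print(L,[ (th,np.round(proj(w,G+L*np.array([np.sin(np.radians(th)),0.05*np.sin(np.radians(th)),-np.cos(np.radians(th))])),1)) for th in(20,21,22,23,24)])
E
```

```text
[ 0.5415 -0.2875  0.136 ]
[ 0.5419 -0.2875  0.139 ]
[ 0.5422 -0.2875  0.142 ]
[ 0.5422 -0.2888  0.12  ]
0.138 [(20, array([316.6, 130. ])), (21, array([316.6, 127.2])), (22, array([316.6, 124.3])), (23, array([316.6, 121.4])), (24, array([316.6, 118.5]))]
0.1405 [(20, array([316.6, 128.5])), (21, array([316.6, 125.6])), (22, array([316.6, 122.7])), (23, array([316.6, 119.8])), (24, array([316.6, 116.8]))]
0.143 [(20, array([316.6, 127. ])), (21, array([316.6, 124. ])), (22, array([316.6, 121.1])), (23, array([316.6, 118.1])), (24, array([316.6, 115.2]))]
```

Request:
{"op": "carry_out", "data": {"commands": [[0,-0.02,-0.2,0],[0,-0.02,-0.4,0],[0,-0.02,-0.54,0],[0.15,-0.02,-0.56,0],[0.35,-0.02,-0.56,0],[0.55,-0.02,-0.55,0],[0.75,-0.02,-0.54,0],[0.92,-0.02,-0.52,0],[1.06,-0.02,-0.5,0],[1.06,-0.02,-0.5,0]]}}

```text
t: 13.55
eef_pos: [0.5425, -0.2905, 0.2265]
ee_rot: [3.142, -0.0, 0.051]
force: [-1.2, 1.2, -1.1]
width: 0.0203
gripper_force: 3.0
```

```bash
python3 - <<'E'
from tilt import *
np.set_printoptions(precision=4,suppress=True)
w=arm.grab_frame("wrist"); s=arm.get_state()
print(s["t"],s["eef_pos"],s["force"],s["width"])
for q in("zero_rim","probe_collar"): print(q,arm.mark_of(w,q)[:2])
G=s["eef_pos"]+[0,0,.019]
print([ (th,np.round(proj(w,G+.041*np.array([np.sin(np.radians(th)),0,-np.cos(np.radians(th))])),1)) for th in(-5,0,5,10,20)],proj(w,(.5422,-.2888,.12)))
save(w,"pics/w6.png",(200,50,440,330),2)
E
```

```text
13.6 [ 0.5422 -0.2905  0.2265] [ 0.4436  0.1758 -1.7901] 0.020510122149413765
zero_rim [{'uv': [313.5, 192.3], 'conf': 0.98}]
probe_collar [{'uv': [316.9, 236.3], 'conf': 0.7}]
[(-5, array([315.6, 242.5])), (0, array([316. , 236.6])), (5, array([316.3, 230.9])), (10, array([316.6, 225.4])), (20, array([317.2, 215. ]))] [314.235  191.4758]
```

View pics/w6.png

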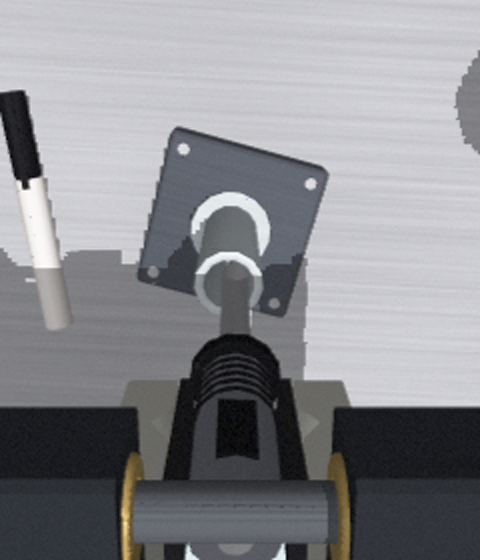

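The probe is now upright with its nose entering the mouth (rim at about (314,191)) and the collar at (317,236). I've now viewed my 10 pictures, so from here I work from numbers only. Descending.

Request:
{"op": "carry_out", "data": {"commands": [[0,0.04,-0.1,0],[0,0.04,-0.3,0],[0,0.04,-0.5,0],[0,0.04,-0.7,0],[0,0.04,-0.9,0],[0,0.04,-1.1,0],[0,0.04,-1.25,0],[0,0.04,-1.4,0],[0,0.04,-1.5,0],[0,0.04,-1.5,0]]}}

```text
t: 14.95
eef_pos: [0.5418, -0.2885, 0.1512]
ee_rot: [-3.141, 0.001, 0.051]
force: [-0.3, 0.2, -1.3]
width: 0.0198
gripper_force: 3.0
```

```bash
python3 - <<'E'
from tilt import *
np.set_printoptions(precision=4,suppress=True)
w=arm.grab_frame("wrist"); s=arm.get_state()
print(s["t"],s["eef_pos"],s["force"],s["moment"],s["width"])
c=arm.mark_of(w,"probe_collar")[:2];print(c, arm.mark_of(w,"zero_rim")[:1])
G=s["eef_pos"]+[0,0,.019]
print([(L,th,np.round(proj(w,G+(L-.104)*np.array([np.sin(np.radians(th)),0,-np.cos(np.radians(th))])),1)) for th in(0,5) for L in(.141,.145,.149)],proj(w,(.5422,-.2888,.12)))
E
```

```text
15.0 [ 0.542  -0.2886  0.1516] [ 0.161  -0.2388 -1.129 ] [ 0.0041  0.0095 -0.0028] 0.02014278786213929
[{'uv': [317.8, 238.6], 'conf': 0.84}] [{'uv': [313.6, 230.2], 'conf': 0.68}]
[(0.141, 0, array([316.1, 239.1])), (0.145, 0, array([316.2, 236. ])), (0.149, 0, array([316.2, 233.1])), (0.141, 5, array([316.4, 233.8])), (0.145, 5, array([316.5, 230.3])), (0.149, 5, array([316.5, 226.9]))] [316.6125 228.9271]
```

Request:
{"op": "carry_out", "data": {"commands": [[0,0,-0.05,0],[0,0,-0.1,0],[0,0,-0.14,0],[0,0,-0.18,0],[0,0,-0.21,0],[0,0,-0.23,0],[0,0,-0.25,0],[0,0,-0.27,0],[0,0,-0.27,0],[0,0,-0.27,0]]}}

```text
t: 16.35
eef_pos: [0.5421, -0.2886, 0.138]
ee_rot: [3.142, -0.0, 0.051]
force: [1.2, -0.4, 3.6]
width: 0.0199
gripper_force: 3.0
```

Request:
{"op": "carry_out", "data": {"commands": [[0,0,0.0,0],[0,0,0,0],[0,0,0,0],[0,0,0,0],[0,0,0,0],[0,0,0,0],[0,0,0,0],[0,0,0.0,0],[0,0,0,0],[0,0,0,0]], "claw": 0}}

```text
t: 17.6
eef_pos: [0.542, -0.2885, 0.1381]
ee_rot: [3.142, -0.0, 0.051]
force: [0.4, -0.3, -0.3]
width: 0.0879
gripper_force: 0.0
```

```bash
python3 - <<'E'
from tilt import *
np.set_printoptions(precision=4,suppress=True)
s=arm.get_state();print(s["t"],s["eef_pos"],s["force"],s["width"])
P={n:arm.grab_frame(n) for n in("wrist","scene","side")}
C=np.array([.5422,-.2882,.12])
for n,p in P.items():
  for q,dz in(("probe_collar",0),("probe_handle",.037)): print(n,q,[(r["uv"],round(r["conf"],2)) for r in arm.mark_of(p,q)[:3]],"exp",proj(p,C+[0,0,dz]))
g=P["wrist"]["pixels"]
# collar/handle lateral edges in wrist image: print dark run on rows
for v in(215,225,235,245,255,265,270): 
  r=g[v,240:400].max(1).astype(int); print(v,"".join("%x"%(x//16) for x in r[::2]))
E
```

```text
17.6 [ 0.542  -0.2885  0.1381] [ 0.4023 -0.3378 -0.2667] 0.08790367105386376
wrist probe_collar [([314.4, 241.0], 0.92), ([196.1, 173.3], 0.49), ([316.4, 281.5], 0.36)] exp [315.3829 238.7411]
wrist probe_handle [] exp [314.9269 273.8386]
scene probe_collar [([290.4, 258.8], 0.46)] exp [291.2161 258.4352]
scene probe_handle [([289.2, 251.1], 0.64)] exp [290.1785 251.082 ]
side probe_collar [([238.9, 271.9], 0.65)] exp [311.2546 140.162 ]
side probe_handle [([376.7, 307.4], 0.87), ([249.0, 298.3], 0.59)] exp [311.1106 131.2942]
215 7777777763337777333333333344555666666666666666655444433334334777777777bbbbbbbbbb
225 7777777777777777777433344335588721000100001012885543443333477777777778bbbbbbbbbb
235 777777777777777777777777776c011112211123101231111157776337777777777777bbbbbcbbcc
245 7777777777777777777777777772110111432111113431211127777777777777777778ccccbccccb
255 777777777777776777777777777760311433333434333311147777777777777777777cccccbbbbbb
265 77777777777777777777777777775343332000010000133334bbbb77777777777777cccccccccccc
270 77777777777777777777777777774344431110111010133335bbbbbbbbbbbbcbbbcbcbcccccccbbc
```

The probe is seated: the measured grip length was about 141.7 mm, contact came at TCP z 0.138, and the scene camera puts the handle where I expected. Now I'll regrasp firmly.

Request:
{"op": "carry_out", "data": {"commands": [[0,0,0,0],[0,0,0,0],[0,0,0,0],[0,0,0,0],[0,0,0,0],[0,0,0,0],[0,0,0,0],[0,0,0,0],[0,0,0,0],[0,0,0,0]], "claw": 1, "force": 25}}

```text
t: 19.3
eef_pos: [0.542, -0.2885, 0.1381]
ee_rot: [3.142, -0.0, 0.051]
force: [-0.4, -0.6, 0.5]
width: 0.0196
gripper_force: 25.0
```

Request:
{"op": "carry_out", "data": {"commands": [[0,0,0.1,0],[0,0,0.3,0],[0,0,0.6,0],[0,0,0.9,0],[0,0,1.3,0],[0,0,1.7,0],[0,0,2.1,0],[0,0,2.5,0],[0,0,2.8,0],[0,0,2.8,0]]}}

```text
t: 20.55
eef_pos: [0.5426, -0.2887, 0.2797]
ee_rot: [3.141, -0.003, 0.051]
force: [-0.4, 0.4, -1.0]
width: 0.0194
gripper_force: 25.0
```

Request:
{"op": "carry_out", "data": {"commands": [[-0.1,0.5,0,0],[-0.25,1.4,0,0],[-0.4,2.4,0,0],[-0.55,3.4,0,0],[-0.7,4.4,0,0],[-0.85,5.4,0,0],[-1.0,6.4,0,0],[-1.15,7.4,0,0],[-1.3,8.4,0,0],[-1.4,9.2,0,0]]}}

```text
t: 21.8
eef_pos: [0.471, 0.1731, 0.2774]
ee_rot: [3.141, 0.001, 0.052]
force: [-0.5, 0.2, -2.2]
width: 0.0192
gripper_force: 25.0
```

Request:
{"op": "carry_out", "data": {"commands": [[-0.1,0.6,-0.1,0],[-0.2,1.1,-0.3,0],[-0.27,1.5,-0.5,0],[-0.3,1.75,-0.7,0],[-0.3,1.9,-0.9,0],[-0.3,1.95,-1.0,0],[-0.3,1.95,-1.1,0],[-0.3,1.95,-1.2,0],[-0.3,1.95,-1.2,0],[-0.3,1.95,-1.2,0]]}}

```text
t: 23.05
eef_pos: [0.4572, 0.2689, 0.2184]
ee_rot: [-3.141, -0.0, 0.051]
force: [0.2, 0.3, -1.1]
width: 0.0195
gripper_force: 25.0
```

```bash
python3 - <<'E'
from seam import *
np.set_printoptions(precision=4,suppress=True)
w=arm.grab_frame("wrist"); s=arm.get_state(); np.save("w7.npy",w,allow_pickle=True)
print(s["t"],s["eef_pos"],s["ee_rot"],s["force"],s["width"])
for q in("probe_tip","probe_collar"): print(q,[(np.round(r["uv"],1),round(r["conf"],2)) for r in arm.mark_of(w,q)[:2]])
x0=[.529,.2742,1.6437]
for thr in(40,55):print(fit(w,(150,0,500,225),x0,thr))
print("tip exp",proj(w,s["eef_pos"]+[0,0,.019-.141]),"seam0",proj(w,(*world(x0,SE[0]),.07)),"s5",proj(w,(*world(x0,SE[5]),.07)))
cv2.imwrite("pics/w7.png",w["pixels"][:,:,::-1])
tz=s["eef_pos"][2]+.019-.141;u,v=proj(w,s["eef_pos"]+[0,0,.019-.1365]).astype(int)
g=w["pixels"].max(2)[v-16:v+17:2,u-30:u+30]; print(u,v); print("\n".join("".join("%x"%(k//16) for k in r) for r in g))
E
```

```text
23.1 [0.4572 0.269  0.2184] [-3.1412 -0.0004  0.0512] [ 0.1148  0.4882 -1.0775] 0.019613566766838442
probe_tip [(array([317.6, 178.1]), 0.44)]
probe_collar [(array([316.6, 240.3]), 0.86), (array([327.5, 339.6]), 0.59)]
(array([0.5288, 0.2741, 1.642 ]), 455, np.float64(0.5449914586450643))
(array([0.5288, 0.2737, 1.6425]), 696, np.float64(0.6575536402090489))
tip exp [316.406  185.6491] seam0 [316.4486 175.2397] s5 [312.1232  -5.5982]
316 187
eeeb9eeeeeeeeeeeeeeeeeeeeeeeed2238dcccccddccccccdcccccccdccc
eeeb8ceeeeeeeeeeeeeeeeeeeeeeed1127dccccccdccccccdcccdcccdccc
eeec7ceeeeeeeeeeeeeeeeeed999bd2227cdccccddcccccddccccccccccc
eeec7beeeeeeeeeeeeeeed999898981227cccccccddccccccccccccccccc
eeec7beeeeeeeeeeeeed999888987788988accccddccccccdccccccccccc
eeed7bd9999999999999998888879abbbba99dddddddddddcccccccccccc
eeed679899999999999999889877765557aa9789ddddddddcccccccccccc
eeed768889999999998999888886666666666679cccccccccccccccccccc
eeed66888999999998999988886556666666579cdddddddddccccccccccc
eeed66888999999999999998875555555555557789cdcdcdcccccccccccc
eeed76888999999999999988865555555555543588788878777777777777
999975888999999999999998865555555555542112468778777777777777
989875888889999999899998865555555555555211111111221122221112
888875435899999999999998855555555555556988863321111111111123
9898744459999998998899988555555555555469aeeeeeeeeeeeeeeeed99
988884445999999999999988855555555554556988888999999999999999
988885788889999999999898755555555555556988889999989988899999
```

```bash
python3 - <<'E'
from seam import *
np.set_printoptions(precision=4,suppress=True,linewidth=200)
w=np.load("w7.npy",allow_pickle=True).item(); T=np.array([.4572,.269,.2184])
g=w["pixels"].mean(2).astype(int)
print("cols 305..330")
for v in range(170,200): print(v,g[v,305:331])
yaw=.051
def ax(th): return np.array([np.sin(th)*np.cos(yaw),np.sin(th)*np.sin(yaw),-np.cos(th)])
G=T+[0,0,.019]
for deg in(0,1,2,3):
  t=np.radians(deg); print(deg,"ballc",proj(w,G+.1365*ax(t)),"tip",proj(w,G+.141*ax(t)),"noseend",proj(w,G+.121*ax(t)),"noseend front",proj(w,G+.121*ax(t)+np.array([.005,0,0])),"collar",proj(w,G+.037*ax(t)),"collar front top",proj(w,G+.031*ax(t)+np.array([.013,0,0])), "front bot",proj(w,G+.037*ax(t)+np.array([.013,0,0])))
print("col 317 v 195-250",g[195:262,317])
E
```

```text
cols 305..330
170 [228 229 228 225 223 224 225 227 227 217 160  25  34  59 140 204 204 202 199 196 197 205 206 204 200 199]
171 [228 228 226 225 223 224 225 226 226 225 208  29  31  59 138 205 202 200 199 199 200 205 207 204 201 198]
172 [227 229 227 224 224 223 225 225 226 225 210  27  33  39 111 205 202 202 198 198 199 203 208 205 199 197]
173 [227 228 229 224 224 224 226 226 226 226 212  25  24  43 115 205 202 199 198 196 197 203 209 204 201 197]
174 [228 229 228 225 223 224 224 226 225 225 210  28  30  39 111 204 204 200 197 198 199 205 206 203 199 198]
175 [228 227 229 224 222 212 147 148 150 173 210  33  31  41 112 202 203 200 197 198 199 206 206 201 201 197]
176 [227 228 228 224 223 211 138 137 138 165 210  32  29  33 109 203 200 197 195 197 199 204 206 203 200 195]
177 [225 228 218 146 145 144 137 139 138 142 133  19  35  43 113 202 201 199 196 197 197 202 206 204 198 198]
178 [227 227 217 139 138 138 136 140 138 133 100  61  86  84 109 178 203 199 197 198 198 205 204 204 197 195]
179 [216 152 150 141 136 138 138 140 135 117 124 136 139 144 139 140 167 198 194 197 197 203 205
[... 2567 characters left out ...]
ar front top [316.9188 220.4729] front bot [316.9372 216.0878]
2 ballc [316.3325 181.637 ] tip [316.3499 179.975 ] noseend [316.2682 187.7577] noseend front [316.5896 181.5579] collar [315.7515 237.0051] collar front top [316.9179 219.5224] front bot [316.9362 214.9823]
3 ballc [316.3281 178.8591] tip [316.3455 177.1422] noseend [316.264  185.1805] noseend front [316.5862 178.949 ] collar [315.7491 235.9539] collar front top [316.9169 218.5775] front bot [316.9351 213.8825]
col 317 v 195-250 [83 82 83 86 82 79 83 80 81 82 81 81 85 80 82 82 80 81 83 81 82 81 82 83 81 81 49 16 17 17 17 18 22 16 23 20 29 59 35 18 33 60 20 15 52 61 20 15 62 53 19 21 73 75 23 21 55 63 63 61 63 31  9 13 14  5
  6]
```

```bash
cat > fitp.py <<'E'
from seam import *
def edges(w,T):
    g=w["pixels"].mean(2).astype(float); E=[]
    for v in range(222,238,2):   # collar: dark extents by row, subpixel by 50% threshold
        r=g[v]; c=317
        l=c
        while r[l-1]<55 and l>270: l-=1
        q=c
        while r[q+1]<55 and q<365: q+=1
        E.append((v,l,q))
    return E
def hull(w,T,o,t,L,yo=0,yaw=.051):
    R0=np.array([[np.cos(yaw),-np.sin(yaw),0],[np.sin(yaw),np.cos(yaw),0],[0,0,1]])
    a=R0@np.array([np.sin(t),0,-np.cos(t)]); ex=R0@np.array([np.cos(t),0,np.sin(t)]); ey=R0@np.array([0,1,0])
    B=np.array(T)+[0,0,.019]+R0@np.array([o,yo,0])+(L-.141)*0*a
    pts=[]
    for s in(.104,.110):
        for p in np.linspace(0,2*np.pi,72): pts.append(proj(w,B+(L-s)*a+.013*(np.cos(p)*ex+np.sin(p)*ey)))
    h=cv2.convexHull(np.array(pts,np.float32))[:,0]
    ball=proj(w,B+(L-.0045)*a); nose=proj(w,B+(L-.020)*a+.005*ex)
    return h,ball,nose,B+L*a
def ext(h,v):
    x=[]
    for i in range(len(h)):
        a,b=h[i],h[(i+1)%len(h)]
        if (a[1]-v)*(b[1]-v)<=0 and a[1]!=b[1]: x.append(a[0]+(v-a[1])/(b[1]-a[1])*(b[0]-a[0]))
    return (min(x),max(x)) if x else (np.nan,np.nan)
E
python3 - <<'E'
from fitp import *
np.set_printoptions(precision=1,suppress=True,linewidth=200)
w=np.load("w7.npy",allow_pickle=True).item(); T=[.4572,.269,.2184]
E=edges(w,T); print(E)
g=w["pixels"].mean(2).astype(int)
for v in(224,228,232): print(v,g[v,285:350])
def f(x):
    h,b,n,_=hull(w,T,x[0],x[1],x[2],x[3]); r=[(b[1]-183.7),(b[0]-317.5),(n[1]-182.8),h[:,1].min()-220.5]
    for v,l,q in E[2:6]:
        a,c=ext(h,v); r+= [0.5*((a+c)/2-(l+q)/2),0.5*((c-a)-(q-l+1))] if a==a else [3,3]
    return r
for L in(.133,.136,.139,.141,.143,.145):
    r=least_squares(lambda y:f([y[0],y[1],L,y[2]]),[0,.02,0],x_scale=[.001,.01,.001]); x=r.x
    h,b,n,tip=hull(w,T,x[0],x[1],L,x[2]); print(L*1e3,"o",x[0]*1e3,"t",np.degrees(x[1]),"yo",x[2]*1e3,"cost",r.cost,np.array(r.fun),"tip-T",1e3*(tip-T))
E
```

```text
[(222, 310, 324), (224, 307, 327), (226, 303, 331), (228, 301, 333), (230, 299, 335), (232, 317, 317), (234, 310, 325), (236, 317, 317)]
224 [140 137 137 137 142 140 138 137 137 137 135 137 143 141 142 140 141 140 142 132  83  76  38  20  10  11  14  10   8  16   6   9  17  17  12  17  16  19  10  15  13   8  31  66 136 222 224 227 227
 225 225 223 223 221 218 220 211 143 144 139 133 117  78  92  91]
228 [138 137 139 140 141 138 142 139 137 134 134 138 140 142 138 102  25   8   9   9  14  18  23  28  26  22  22  17  16  18  19  24  16  14  16  16  19  17  21  21  20  18  22  19   6  17  10  13  16
  67 161 224 223 220 219 219 209 140 141 134 113  84  90  91  89]
232 [138 137 138 138 141 139 139 136 138 133 134 125  75  22  16  17  22  17  22  19  20  20  20  20  18  16  17  29  37  46  62  59  59  62  60  60  45  27  26  23  19  16  15  20  14  20  22  21  22
  17  19  21  70 153 217 220 221 221 212 134 119  93  90  88  65]
133.0 o -1.2661163918303717 t 2.2314937174008467 yo -0.10557895607759649 cost 198.35627236107592 [ 1.9 -1.1  3.1  3.  -0.6 -3.2 -0.6 -1.6 -0.6 -1.1 -0.6 18.9] tip
[... 254 characters left out ...]
39718 yo -0.7539295535419268 cost 209.03810512651015 [ 2.9 -0.2  3.9  1.2  0.1 -0.2  0.1  0.3  0.1  0.3  0.1 19.8] tip-T [   1.3   -0.7 -119.9]
141.0 o -3.9640192329341892 t 2.2581142638214207 yo -0.5527992096999905 cost 199.6832142248125 [ 1.9 -0.5  3.1  1.4 -0.1 -0.5 -0.1  0.1 -0.1  0.1 -0.1 19.6] tip-T [   1.6   -0.5 -121.9]
143.0 o -5.001504771172661 t 2.8733445735691596 yo 0.4922436494657591 cost 201.09318410925982 [ 0.6 -1.8  2.   1.  -1.1 -0.1 -1.1  0.4 -1.1  0.3 -1.1 19.7] tip-T [   2.1    0.6 -123.8]
145.0 o -7.646059979751573 t 3.8795830212555504 yo -0.8150006680708957 cost 181.47394147179253 [ 0.1 -0.2  1.8  2.9  0.1 -3.3  0.1 -1.9  0.1 -1.5  0.1 18.3] tip-T [   2.2   -0.7 -125.7]
```

```bash
python3 - <<'E'
from fitp import *
np.set_printoptions(precision=1,suppress=True,linewidth=200)
w=np.load("w7.npy",allow_pickle=True).item(); T=[.4572,.269,.2184]
g=w["pixels"].mean(2).astype(float)
E=[]
for v in(222,224,226,228,230,232,233):
    r=g[v]; l=np.flatnonzero(r[280:312]<78)[0]+280; q=np.flatnonzero(r[322:345]<78)[-1]+322; E.append((v,l,q))
print(E)
def f(x):
    h,b,n,_=hull(w,T,x[0]/1e3,x[1]/57.3,x[2]/1e3,x[3]/1e3); r=[(b[1]-183.7),(b[0]-317.5),(n[1]-182.8),h[:,1].min()-220.5]
    for v,l,q in E:
        a,c=ext(h,v+.0); r+= [0.5*((a+c)/2-(l+q)/2),0.5*((c-a)-(q-l+1))] if a==a else [0,-.5*(q-l+1)]
    return r
for L in(133,136,139,141,143,145,0):
    r=least_squares((lambda y:f([y[0],y[1],L,y[2]])) if L else (lambda y:f([y[0],y[1],y[3],y[2]])),[-1,1,0]+([] if L else [140]),diff_step=1e-2); x=r.x; LL=L or x[3]
    h,b,n,tip=hull(w,T,x[0]/1e3,x[1]/57.3,LL/1e3,x[2]/1e3); print(LL,x[:3],"cost",r.cost,np.array(r.fun),"tip-T",1e3*(tip-T))
E
```

```text
[(222, np.int64(310), np.int64(325)), (224, np.int64(306), np.int64(328)), (226, np.int64(302), np.int64(331)), (228, np.int64(301), np.int64(334)), (230, np.int64(299), np.int64(335)), (232, np.int64(297), np.int64(337)), (233, np.int64(296), np.int64(337))]
133 [-0.1  2.6 -0.8] cost 3.5885395158331574 [-0.5 -0.3  0.7  0.6 -0.2 -1.2  0.   0.6  0.3  0.4 -0.2  0.9  0.   1.3  0.   0.7  0.3  0.9] tip-T [   6.    -0.4 -113.9]
136 [-1.5  2.8 -0.8] cost 2.8498550286004147 [-0.5 -0.3  0.7  0.6 -0.2 -1.   0.   0.7  0.3  0.4 -0.2  0.8  0.   1.1  0.1  0.6  0.3  0.6] tip-T [   5.2   -0.5 -116.8]
139 [-2.9  3.  -0.7] cost 2.2866016857471503 [-0.6 -0.3  0.8  0.5 -0.2 -0.9  0.   0.7  0.3  0.3 -0.2  0.7  0.1  1.   0.1  0.4  0.3  0.4] tip-T [   4.4   -0.5 -119.8]
141 [-3.9  3.1 -0.7] cost 1.9934927089929337 [-0.6 -0.3  0.8  0.5 -0.2 -0.8  0.   0.7  0.3  0.3 -0.2  0.6  0.   0.9  0.1  0.3  0.3  0.3] tip-T [   3.9   -0.5 -121.8]
143 [-4.9  3.3 -0.7] cost 1.7491997739685596 [-0.6 -0.3  0.8  0.4 -0.2 -0.7  0.   0.7  0.3  0.3 -0.2  0.5  0.   0.8  0.1  0.1  0.3  0.2] tip-T [   3.3   -0.6 -123.8]
145 [-5.9  3.4 -0.7] cost 1.5712510765613776 [-0.7 -0.3  0.8  0.4 -0.2 -0.6  0.   0.7  0.3  0.3 -0.2  0.4  0.1  0.7  0.1 -0.   0.3  0. ] tip-T [   2.8   -0.6 -125.7]
147.03519659715133 [-6.9  3.6 -0.7] cost 1.4496233223219268 [-0.7 -0.3  0.8  0.4 -0.2 -0.5  0.   0.7  0.3  0.2 -0.2  0.4  0.1  0.6  0.1 -0.1  0.3 -0.1] tip-T [   2.3   -0.6 -127.8]
```

The probe leans about 3° with the tip toward +x, so the tip sits about +3.9 mm in x and −0.5 mm in y from the TCP. I'll drop to just above the joint and measure again where there is little parallax.

Request:
{"op": "carry_out", "data": {"commands": [[-0.02,0.01,-0.05,0],[-0.04,0.01,-0.1,0],[-0.06,0.01,-0.2,0],[-0.08,0.01,-0.28,0],[-0.08,0.01,-0.34,0],[-0.08,0.01,-0.38,0],[-0.08,0.01,-0.41,0],[-0.08,0.01,-0.41,0],[-0.08,0.01,-0.41,0],[-0.08,0.01,-0.41,0]]}}

```text
t: 24.45
eef_pos: [0.4531, 0.2695, 0.1977]
ee_rot: [-3.142, -0.0, 0.051]
force: [0.5, -0.0, -1.9]
width: 0.0193
gripper_force: 25.0
```

```bash
python3 - <<'E'
from seam import *
np.set_printoptions(precision=4,suppress=True,linewidth=200)
w=arm.grab_frame("wrist"); s=arm.get_state(); np.save("w8.npy",w,allow_pickle=True)
print(s["t"],s["eef_pos"],s["force"])
print(fit(w,(150,0,500,225),[.5288,.2740,1.6425],40))
g=w["pixels"].mean(2).astype(int)
for v in range(168,190): print(v,g[v,303:333])
for o in((0,-.0005),(.0039,-.0005)):
  P=s["eef_pos"]+[o[0],o[1],.019-.141+.0045]; print("ballc",proj(w,P),proj(w,P+[.0045,0,0]))
x=[.5288,.2740,1.6425]
for k in(0,8):print(k,world(x,SE[k]))
E
```

```text
24.5 [0.4531 0.2695 0.1977] [-1.4008 -0.2146 -1.411 ]
(array([0.5287, 0.274 , 1.6429]), 543, np.float64(0.5860257624593791))
168 [225 226 227 226 226 224 223 223 224 225 225 224 212 111  27  33  43 116 203 202 199 195 196 198 202 206 205 202 200 195]
169 [227 225 226 225 227 223 221 220 223 223 224 224 213 110  21  34  41 113 203 201 201 197 197 197 201 206 204 200 198 198]
170 [225 226 226 226 227 223 221 221 223 224 223 224 218 156  28  35  38 114 200 200 200 197 197 198 199 206 204 200 197 195]
171 [225 224 226 226 227 224 221 223 223 223 224 223 217 159  31  37  42 111 201 201 198 197 195 196 198 206 203 200 197 195]
172 [225 226 225 227 226 224 220 220 222 224 224 223 217 159  30  35  44 112 202 200 199 195 197 198 199 205 202 200 195 194]
173 [224 225 226 226 226 224 221 223 222 225 225 224 217 159  29  33  38 107 201 201 197 197 194 196 201 205 201 200 197 196]
174 [225 225 225 226 225 223 222 222 222 223 225 223 218 159  23  35  41 113 202 201 196 195 194 193 199 203 202 200 196 195]
175 [223 224 226 227 226 223 222 223 221 224 225 223 216 160  25  30  36 108 201 200 197 194 
[... 1222 characters left out ...]
3  92  97  99 100  99 109 102 113 126 124 125 125 126 146 204 205 204]
186 [138 138 141 141 140 137 135 134 134 129  98  91  95  94  99  99  96 100  99 106 123 123 121 122 122 122 141 197 197 197]
187 [138 139 138 140 140 138 136 135 128  96  84  83  81  84  87  97  82  81  83  84 105 122 122 119 120 141 192 195 196 194]
188 [139 137 140 141 139 140 136 134 127  83  81  78  83  82  83  83  82  80  77  78  90 121 121 122 123 141 198 196 199 196]
189 [138 139 139 138 141 139 136 134 113  81  82  82  83  82  82  82  80  80  81  79  89 115 125 127 123 146 203 202 201 203]
ballc [317.1143 187.2011] [317.3921 181.9369]
ballc [317.3549 182.6417] [317.6351 177.3333]
0 [0.459 0.269]
8 [0.6229 0.2206]
```

The ball is centred on the line within 0.5 mm, and the joint fit repeats to 0.3 mm. Next I'll plan the stroke at about 48 mm/s with 4.5 mm of plunger press.

```bash
python3 - <<'E'
from seam import *
x=[.5287,.2740,1.6427]
def pt(s): # arc length mm from y_s=+72.5
    if s<147.5: P=(0,72.5-s)
    elif s<147.5+23.56: a=(s-147.5)/15; P=(-15+15*np.cos(a),-75-15*np.sin(a))
    else: P=(-15-(s-171.06),-90)
    return world(x,np.array(P)/1e3)
S=[0,0,0,2]+list(np.arange(7,219,6))+[219]*2; S=S[:40]+([219]*(40-len(S)))
T=np.array([.4565,.2690])
W=np.array([(pt(s)-pt(0))/.05 for s in S]); W[:3]=0
print(len(S), "start tip",pt(0))
for c in range(4):
    b=W[c*10-1] if c else np.zeros(2)
    base=np.round(b,2); print([[round(a,2) for a in r-base] for r in W[c*10:c*10+10]])
E
```

```text
40 start tip [0.45638734 0.26879147]
[[np.float64(0.0), np.float64(0.0)], [np.float64(0.0), np.float64(0.0)], [np.float64(0.0), np.float64(0.0)], [np.float64(0.04), np.float64(0.0)], [np.float64(0.14), np.float64(0.01)], [np.float64(0.26), np.float64(0.02)], [np.float64(0.38), np.float64(0.03)], [np.float64(0.5), np.float64(0.04)], [np.float64(0.62), np.float64(0.04)], [np.float64(0.74), np.float64(0.05)]]
[[np.float64(0.12), np.float64(0.01)], [np.float64(0.24), np.float64(0.02)], [np.float64(0.36), np.float64(0.03)], [np.float64(0.48), np.float64(0.04)], [np.float64(0.6), np.float64(0.05)], [np.float64(0.72), np.float64(0.05)], [np.float64(0.84), np.float64(0.06)], [np.float64(0.96), np.float64(0.07)], [np.float64(1.08), np.float64(0.08)], [np.float64(1.19), np.float64(0.09)]]
[[np.float64(0.12), np.float64(0.01)], [np.float64(0.24), np.float64(0.02)], [np.float64(0.36), np.float64(0.03)], [np.float64(0.48), np.float64(0.03)], [np.float64(0.6), np.float64(0.04)], [np.float64(0.72), np.float64(0.05)], [np.float64(0.84), np.float64(0.06)], [np.float64(0.96), np.float64(0.07)], [np.float64(1.08), np.float64(0.07)], [np.float64(1.19), np.float64(0.03)]]
[[np.float64(0.09), np.float64(-0.09)], [np.float64(0.14), np.float64(-0.19)], [np.float64(0.15), np.float64(-0.31)], [np.float64(0.16), np.float64(-0.43)], [np.float64(0.17), np.float64(-0.55)], [np.float64(0.17), np.float64(-0.67)], [np.float64(0.18), np.float64(-0.79)], [np.float64(0.19), np.float64(-0.91)], [np.float64(0.2), np.float64(-1.03)], [np.float64(0.21), np.float64(-1.15)]]
```

Request:
{"op": "carry_out", "data": {"commands": [[0,0,-0.08,0],[0,0,-0.16,0],[0,0,-0.21,0],[0.04,0,-0.21,0],[0.14,0.01,-0.21,0],[0.26,0.02,-0.21,0],[0.38,0.03,-0.21,0],[0.5,0.03,-0.21,0],[0.62,0.04,-0.21,0],[0.74,0.05,-0.21,0]]}}

```text
t: 25.75
eef_pos: [0.4904, 0.272, 0.187]
ee_rot: [3.141, 0.0, 0.051]
force: [-0.8, 0.3, -0.5]
width: 0.0197
gripper_force: 25.0
```

Request:
{"op": "carry_out", "data": {"commands": [[0.12,0.01,0,0],[0.24,0.02,0,0],[0.36,0.03,0,0],[0.48,0.04,0,0],[0.6,0.05,0,0],[0.72,0.05,0,0],[0.84,0.06,0,0],[0.96,0.07,0,0],[1.08,0.08,0,0],[1.19,0.09,0,0]]}}

```text
t: 27.0
eef_pos: [0.5499, 0.2765, 0.187]
ee_rot: [3.142, 0.0, 0.051]
force: [-0.1, -0.4, -0.4]
width: 0.0195
gripper_force: 25.0
```

```bash
python3 - <<'E'
from seam import *
np.set_printoptions(precision=4,suppress=True,linewidth=200)
w=arm.grab_frame("wrist"); s=arm.get_state(); np.save("w9.npy",w,allow_pickle=True)
print(s["t"],s["eef_pos"],s["force"],s["width"])
print(fit(w,(150,0,500,300),[.5288,.2740,1.6425],40))
c=world([.5287,.2740,1.6427],(0,(72.5-107)/1e3)); print("tip should be",c,"TCP+off",s["eef_pos"][:2]+[.0034,-.0005])
g=w["pixels"].mean(2).astype(int)
for v in range(168,192,1): print(v,g[v,305:331])
E
```

```text
27.05 [0.5505 0.2766 0.187 ] [2.4297 1.5309 0.388 ] 0.01953392994947825
(array([0.5412, 0.2748, 1.64  ]), 1869, np.float64(6.789272732609857))
tip should be [0.5631 0.2765] TCP+off [0.5539 0.2761]
168 [223 224 224 222 223 224 225 226 222 219 202  62  27  34  60 137 201 198 199 203 200 201 202 203 202 204]
169 [224 223 223 222 223 225 226 226 222 220 201  96  32  38  55 137 200 198 198 202 200 201 199 203 204 203]
170 [225 223 223 222 220 223 226 225 222 220 204 106  24  35  61 136 199 199 198 201 200 202 200 203 203 202]
171 [224 223 223 220 221 224 225 226 223 218 204 108  28  31  61 135 201 198 197 200 201 201 199 202 203 203]
172 [222 224 221 222 221 222 223 225 222 218 202 105  28  31  57 136 198 198 198 200 200 201 201 204 203 201]
173 [222 223 224 220 220 221 224 225 221 217 202 106  29  32  53 126 199 198 199 202 201 198 202 202 202 203]
174 [222 223 222 220 221 222 223 225 222 219 203 106  27  34  42 115 201 198 196 199 200 202 201 203 201 205]
175 [222 223 221 220 221 222 224 225 220 218 202 106  24  34  43 113 200 199 197 203 200 201 201 202 203 203]
176 [222 223 221 220 22
[... 1036 characters left out ...]
139 145 151 182 185 182 168 171 185 187]
186 [138 137 139 138 136 133 129 110  93  89  91  93  95  97  99 100 104 117 122 149 148 142 125 128 129 129]
187 [133 137 134 133 133 131 129 102  83  87  88  93  97  97  99  97 100 101 111 126 123 121 123 125 124 122]
188 [133 135 131 129 130 131 126  91  83  88  90  91  93  97  94  93  94  89 100 125 121 122 122 123 125 123]
189 [133 133 135 131 130 129 113  81  81  85  85  88  89  88  91  88  89  83  91 123 121 120 121 122 124 125]
190 [133 133 133 131 129 126 103  78  80  79  80  79  80  85  80  80  78  78  81 104 122 120 120 122 124 125]
191 [130 133 134 131 132 127 101  81  82  81  81  77  81  80  80  78  77  77  81 101 121 120 122 123 124 123]
```

The ball is on the line: ball column about 317.5, joint column about 317.7. It has shifted 1.7 px up into the nose, which is about 4.5 mm of press. Continuing.

Request:
{"op": "carry_out", "data": {"commands": [[0.12,0.01,0,0],[0.24,0.02,0,0],[0.36,0.03,0,0],[0.48,0.03,0,0],[0.6,0.04,0,0],[0.72,0.05,0,0],[0.84,0.06,0,0],[0.96,0.07,0,0],[1.08,0.07,0,0],[1.19,0.03,0,0]]}}

```text
t: 28.3
eef_pos: [0.6094, 0.2781, 0.187]
ee_rot: [-3.141, -0.0, 0.051]
force: [-0.7, 1.3, -0.9]
width: 0.0194
gripper_force: 25.0
```

Request:
{"op": "carry_out", "data": {"commands": [[0.09,-0.09,0,0],[0.14,-0.19,0,0],[0.15,-0.31,0,0],[0.16,-0.43,0,0],[0.17,-0.55,0,0],[0.17,-0.67,0,0],[0.18,-0.79,0,0],[0.19,-0.91,0,0],[0.2,-1.03,0,0],[0.21,-1.15,0,0]]}}

```text
t: 29.55
eef_pos: [0.6196, 0.2201, 0.1871]
ee_rot: [3.142, 0.0, 0.051]
force: [1.1, 1.0, -1.3]
width: 0.0198
gripper_force: 25.0
```

```bash
python3 - <<'E'
from seam import *
np.set_printoptions(precision=4,suppress=True,linewidth=200)
w=arm.grab_frame("wrist"); s=arm.get_state(); np.save("w10.npy",w,allow_pickle=True)
print(s["t"],s["eef_pos"],s["force"],s["width"])
x=[.5287,.2740,1.6427]
t=s["eef_pos"][:2]+[.0034,-.0005]; c,sn=np.cos(x[2]),np.sin(x[2]); print("tip in sealer mm",1e3*(t-x[:2])@np.array([[c,-sn],[sn,c]]))
g=w["pixels"].mean(2).astype(int)
for v in range(174,200,2): print(v,g[v,290:350:2])
print(proj(w,(*world(x,SE[8]),.07)),proj(w,(*world(x,(-.075,-.09)),.07)))
E
```

```text
29.6 [0.6195 0.2194 0.1871] [-0.2463 -0.2193 -0.7645] 0.019307655455861522
tip in sealer mm [-61.7289 -90.0196]
174 [222 227 225 225 224 225 224 222 222 225 223 221 220 220 220 225 225 224 222 220 220 224 225 225 222 223 227 224 223 223]
176 [220 226 225 226 225 223 224 222 223 224 222 222 220 219 220 223 226 222 222 218 219 224 224 224 224 224 227 223 221 223]
178 [221 225 224 224 224 223 223 221 223 223 222 222 219 218 218 222 223 223 222 220 220 223 224 224 223 224 225 222 221 221]
180 [219 226 225 224 224 222 223 221 223 223 223 221 153 125 132 180 223 222 222 174 175 180 179 180 176 135 137 134 133 134]
182 [ 57  43  41  42  41  40  43  37  34  35  34  44 140 165 170 153  61  35  39  43  45  49  46  48  52  56  53  51  58  59]
184 [ 31  32  28  31  31  29  32  33  30  32  26  89 137 105 106 144 126  31  28  24  23  25  24  39  56  52  51  57  60  99]
186 [190 195 155 122 120 121 121 126 166 184 137 102  91  93  97  99  93 122 120 118 118 131 204 200 206 201 191 187 195 199]
188 [195 202 161 127 125 123 121 124 124 121 121  84  88  92  98  94  86 125 121 118 118 155 203 203 205 200 194 188 194 198]
190 [194 141 123 123 124 124 121 124 123 119 116  80  88  92  98  98  79 113 121 117 118 154 201 200 206 202 194 189 194 199]
192 [196 143 125 126 123 126 120 122 119 121 117  83  79  81  81  77  80 102 118 119 119 133 191 200 203 202 193 185 196 199]
194 [194 143 125 123 124 125 123 123 121 122 115  82  79  77  81  78  79 104 121 119 121 130 174 183 137 129 125 122 126 130]
196 [123 122 123 125 124 124 122 123 124 120 114  80  80  80  82  77  78 103 120 118 120 121 127 129 126 123 118 117 120 122]
198 [122 123 125 122 122 124 122 124 121 119 114  80  79  80  79  79  77  95 122 119 117 119 125 123 126 122 120 116 118 122]
[315.9695 183.4972] [334.3202 183.1247]
```

The ball is on the short leg, with its contact row at about 184 and the line at 183.5. The tip is at −61.7 mm, past the finish point. I'll extend 3 mm, lift, and return.

Request:
{"op": "carry_out", "data": {"commands": [[0,-0.06,0,0],[0,-0.08,0,0],[0,-0.08,0.15,0],[0,-0.08,0.4,0],[0,-0.08,0.7,0],[0,-0.08,1.1,0],[0,-0.08,1.5,0],[0,-0.2,1.8,0],[-0.1,-0.6,1.9,0],[-0.2,-1.2,1.9,0]]}}

```text
t: 30.85
eef_pos: [0.6089, 0.1591, 0.2821]
ee_rot: [-3.142, 0.0, 0.052]
force: [-0.6, -0.6, -1.2]
width: 0.0197
gripper_force: 25.0
```

Request:
{"op": "carry_out", "data": {"commands": [[-0.15,-1.0,0,0],[-0.3,-2.0,0,0],[-0.45,-3.0,0,0],[-0.6,-4.0,0,0],[-0.75,-5.0,0,0],[-0.9,-6.0,0,0],[-1.05,-7.0,0,0],[-1.2,-7.8,0,0],[-1.3,-8.4,0,0],[-1.35,-8.8,0,0]]}}

```text
t: 32.1
eef_pos: [0.54, -0.2818, 0.2815]
ee_rot: [-3.141, 0.001, 0.049]
force: [-0.1, 1.3, -2.0]
width: 0.0193
gripper_force: 25.0
```

```bash
python3 - <<'E'
from h import *
np.set_printoptions(precision=4,suppress=True)
s=arm.get_state(); print(s["t"],s["eef_pos"],s["force"]); print((np.array([.542,-.2885,.28])-s["eef_pos"])/.05)
E
```

```text
32.1 [ 0.54   -0.2818  0.2815] [-0.1324  1.2882 -1.9932]
[ 0.0407 -0.134  -0.0301]
```

Request:
{"op": "carry_out", "data": {"commands": [[0,-0.08,0,0],[0,-0.15,0,0],[0,-0.16,-0.05,0],[0,-0.16,-0.1,0],[0,-0.16,-0.1,0],[0,-0.16,-0.1,0],[0,-0.16,-0.1,0],[0,-0.16,-0.1,0],[0,-0.16,-0.1,0],[0,-0.16,-0.1,0]]}}

```text
t: 33.35
eef_pos: [0.542, -0.2876, 0.2771]
ee_rot: [3.142, -0.0, 0.051]
force: [0.4, -0.0, -1.6]
width: 0.0195
gripper_force: 25.0
```

```bash
python3 - <<'E'
from h import *
np.set_printoptions(precision=4,suppress=True)
w=arm.grab_frame("wrist"); s=arm.get_state(); np.save("w11.npy",w,allow_pickle=True)
print(s["t"],s["eef_pos"],s["force"]); print((np.array([.542,-.2885,.28])-s["eef_pos"])/.05)
print([(r["uv"],round(r["conf"],2)) for r in arm.mark_of(w,"zero_rim")[:2]])
for c in((.5422,-.2885,.12),(.5405,-.2885,.12)): print(proj(w,c))
print("ball",proj(w,s["eef_pos"]+[.0034,-.0005,.019-.1365]))
g=w["pixels"].mean(2).astype(int)
for v in range(164,216,3): print(v,"".join("%x"%(k//16) for k in g[v,285:350]))
E
```

```text
33.4 [ 0.542  -0.2876  0.2771] [ 0.4777 -0.199  -1.5228]
[ 0.0004 -0.019   0.0589]
[([317.3, 175.7], 0.85)]
[317.5796 174.7255]
[317.4867 176.4935]
ball [317.2501 183.2306]
164 66666666444444443478667aeefeeeddddddeeeffeb778bd66666666666666666
167 666666654343343444447ceeec77765555555567aeefe76666666666666666666
170 6666666533433344435beeda7777777766656555569eefe666666666666666658
173 c666666634434444448eeeb667777777776655556668eeea6666644444456658c
176 4443334433334333349eed7556777777766666666668eeec664444444444468cc
179 3333343444333333435799875667778999986666668deed444444334444448ddd
182 78877777544333334444699987569bb989aba8567ceeeb434444443444447cccc
185 8788888777778777777665479998666666679beeeed74334344555344436ccccc
188 77777777877777877777777777755666666666674444334444788874336cddddd
191 8888888878888878888878788755555555555556776643333444444435acccccc
194 88888888888888888888889ccb65555555555556777788787777776679ccccddc
197 7777777777777777777889cccb5555555555555688888888888888889dddddddc
200 7778878787787787788879cccb5555555555555577787788787787779cccccccc
203 8888888888888888888879ddca55555555555556888788888777777889cccccdd
206 7778777777777777777779ccc955555555555555787888888878888889ddddddd
209 8888888888888888878789ddc855555555555555778887878787877779ccccccc
212 7777777777777777777779ccb655555555555555688887888888888789cdddddd
215 7888787777778778778879ccb65555555555555568888888888888889dcddddcd
```

Request:
{"op": "carry_out", "data": {"commands": [[0,-0.02,-0.15,0],[0,-0.02,-0.35,0],[0,-0.02,-0.6,0],[0,-0.02,-0.85,0],[0,-0.02,-1.1,0],[0,-0.02,-1.35,0],[0,-0.02,-1.6,0],[0,-0.02,-1.8,0],[0,-0.02,-1.9,0],[0,-0.02,-1.9,0]]}}

```text
t: 34.7
eef_pos: [0.5419, -0.2885, 0.1818]
ee_rot: [-3.142, 0.0, 0.051]
force: [-0.1, -0.7, -1.1]
width: 0.0193
gripper_force: 25.0
```

Request:
{"op": "carry_out", "data": {"commands": [[0,0,-0.1,0],[0,0,-0.2,0],[0,0,-0.3,0],[0,0,-0.4,0],[0,0,-0.5,0],[0,0,-0.6,0],[0,0,-0.7,0],[0,0,-0.78,0],[0,0,-0.84,0],[0,0,-0.84,0]], "force": 3}}

```text
t: 35.95
eef_pos: [0.542, -0.2885, 0.1399]
ee_rot: [-3.142, 0.0, 0.051]
force: [-0.5, 0.8, -1.0]
width: 0.0198
gripper_force: 3.0
```

Request:
{"op": "carry_out", "data": {"commands": [[0,0,-0.02,0],[0,0,-0.04,0],[0,0,-0.04,0],[0,0,-0.04,0],[0,0,-0.04,0],[0,0,-0.04,0],[0,0,-0.04,0],[0,0,-0.04,0],[0,0,-0.04,0],[0,0,-0.04,0]]}}

```text
t: 37.2
eef_pos: [0.5421, -0.2885, 0.1381]
ee_rot: [3.142, -0.0, 0.051]
force: [0.7, -0.1, -0.2]
width: 0.0196
gripper_force: 3.0
```

Request:
{"op": "carry_out", "data": {"commands": [[0,0,0,0],[0,0,0,0],[0,0,0,0],[0,0,0,0],[0,0,0,0],[0,0,0,0],[0,0,0,0],[0,0,0,0],[0,0,0,0],[0,0,0,0]], "claw": 0}}

```text
t: 38.45
eef_pos: [0.542, -0.2885, 0.1381]
ee_rot: [3.142, -0.0, 0.051]
force: [-0.0, 0.0, 0.4]
width: 0.0879
gripper_force: 0.0
```

Request:
{"op": "carry_out", "data": {"commands": [[0,0,0.1,0],[0,0,0.3,0],[0,0,0.6,0],[0,0,1.0,0],[0,0,1.5,0],[0,0,2.0,0],[0,0,2.6,0],[0,0,3.2,0],[0,0,3.4,0],[0,0,3.4,0]]}}

```text
t: 39.7
eef_pos: [0.5421, -0.2885, 0.309]
ee_rot: [3.141, -0.002, 0.051]
force: [0.1, -0.6, -0.5]
width: 0.0874
gripper_force: 0.0
```

```bash
python3 - <<'E'
from h import *
np.set_printoptions(precision=4,suppress=True)
P={n:arm.grab_frame(n) for n in("wrist","scene","side")}; s=arm.get_state()
print(s["t"],s["eef_pos"],s["force"],s["width"]); w=P["wrist"]; np.save("w12.npy",w,allow_pickle=True)
C=np.array([.5413,-.2884,.12])
for n,p in P.items():
  for q,dz in(("probe_collar",0),("probe_handle",.037)): print(n,q,[(np.round(r["uv"],1),round(r["conf"],2)) for r in arm.mark_of(p,q)[:3]],"exp",proj(p,C+[0,0,dz]))
print("top exp",proj(w,C+[0,0,.068]),"collar L/R",proj(w,C+[0,.013,.006]),proj(w,C+[0,-.013,.006]),"front",proj(w,C+[.013,0,.0]))
g=w["pixels"].mean(2).astype(int)
u,v=proj(w,C+[0,0,.037]).astype(int)
for r in range(v-45,v+50,3): print(r,"".join("%x"%(k//16) for k in g[min(r,399),u-32:u+32]))
E
```

```text
39.85 [ 0.5415 -0.2883  0.3069] [-0.4641 -0.1293  0.2076] 0.08766253422221244
wrist probe_collar [(array([318. , 170.9]), 0.82)] exp [316.4517 167.9853]
wrist probe_handle [(array([314.8, 179.2]), 0.71)] exp [316.3534 177.4569]
scene probe_collar [(array([311.9, 136.9]), 0.64), (array([291.5, 259.5]), 0.56)] exp [290.9016 258.3315]
scene probe_handle [(array([290. , 253.1]), 0.63), (array([313.3, 143.4]), 0.43)] exp [289.8556 250.977 ]
side probe_collar [(array([312.2, 139.9]), 0.69), (array([385.6, 319.5]), 0.56), (array([225.8, 224.9]), 0.25)] exp [311.5299 140.16  ]
side probe_handle [(array([378.2, 306.8]), 0.88), (array([309.7, 132.4]), 0.7), (array([306.6, 186.7]), 0.56)] exp [311.3919 131.2923]
top exp [316.2529 187.1533] collar L/R [303.4485 168.7505] [329.4109 170.0328] front [317.0969 155.3903]
132 ba64455555555555555555555555555555555555656555555555555555555557
135 ba545555555555555555555555569bdddddddc96555555555556556555565655
138 76455555555555555555556bddddddddddddddddddda55665555656555555566
141 64455555555555555547dddddddc9655666668bdddddbc855555555555555555
144 5455
[... 1223 characters left out ...]
bbbbbbbbbb
198 78aaaaaaaaaaaaaaaaaa666665555555555555555567666677779bbbbbbbbbbb
201 678bbbbbbbbbbbbbbbba6666666666555555555666666666666799aabaaaaaba
204 66679aaaaaaaaaaaaaaa6666666666667666776677676766667779bbbbbbbbbb
207 766678bbbbbbbbabbbba666777777776776666766767666676778bbbbbbbbbbb
210 776668bbbbbbbbbbbbba777777777777777777777777777777678bbbbbbbbbbb
213 666668bbbbbbbbbbbbb9767777777776777777777777777777768bbbbbbbbbbb
216 76767777777667666666776667676667766767766766776776778bbbbbbbbbbb
219 7777777777777777777777777777777777766676677777777777abbbbbbbbbbb
222 67668bbbbbbbbbbbbba776776767667777777777777777777778bbbbbbbbbbbb
225 6668bbbbbbbbbbbbbbba77667676777776776677776777777778bbbbbbbbbbbb
```

```bash
python3 - <<'E'
from h import *
np.set_printoptions(precision=2,suppress=True)
w=np.load("w12.npy",allow_pickle=True).item(); g=w["pixels"].mean(2)
print("center col mean v150..166",g[150:167,314:320].mean(1))
print("row 170 left/right",g[168,298:310],g[168,322:338])
for x in(.5405,.5413): 
  C=np.array([x,-.2884,.12])
  print(x,[proj(w,C+d)[1] for d in([.014,0,0],[.013,0,0],[.013,0,.006],[.013,0,.005],[.010,0,.068],[-.010,0,.068])])
print("top disc col",g[176:202,314:320].mean(1))
E
```

```text
center col mean v150..166 [ 96.39  96.89  96.33  97.44  96.17 222.06 226.72  90.06  31.22  30.67
  33.44  35.44  25.5   27.56  27.78  28.11  30.89]
row 170 left/right [ 55.    53.33  57.    54.67  61.33  89.33 116.    44.33  24.67  19.
  11.    20.33] [25.33 32.67 23.   29.67 31.67 24.   28.67 39.67 73.33 93.   91.67 94.33
 96.33 92.33 91.33 92.  ]
0.5405 [np.float64(155.19432946973515), np.float64(156.173605472527), np.float64(157.4011050298142), np.float64(157.1937237106175), np.float64(176.46601220454397), np.float64(199.4386776607997)]
0.5413 [np.float64(154.40968223023825), np.float64(155.39032082268656), np.float64(156.60578791921387), np.float64(156.40043748546987), np.float64(175.52682596872685), np.float64(198.5381017042389)]
top disc col [ 56.06  67.22  68.5   67.56  74.72 135.17 144.   139.39 139.5  139.33
 138.61 138.11 133.11 171.39 180.39 183.56 184.   185.   179.06 115.56
  88.44  83.83  83.17  83.06  83.44  83.33]
```

After release the probe is seated but leans about 3°: the top front edge is at row 181, against an expected 175.5. I'll grip it lightly, bring the handle about 3 mm to +x while pressing down gently, and let go again.

Request:
{"op": "carry_out", "data": {"commands": [[0,0,-0.5,0],[0,0,-1.1,0],[0,0,-1.7,0],[0,0,-2.3,0],[0,0,-2.8,0],[0,0,-3.1,0],[0,0,-3.3,0],[0,0,-3.4,0],[0,0,-3.4,0],[0,0,-3.4,0]]}}

```text
t: 41.4
eef_pos: [0.5425, -0.2887, 0.1388]
ee_rot: [3.141, -0.001, 0.051]
force: [-0.9, -0.4, -0.8]
width: 0.0873
gripper_force: 0.0
```

Request:
{"op": "carry_out", "data": {"commands": [[0,0,0,0],[0,0,0,0],[0,0,0,0],[0,0,0,0],[0,0,0,0],[0,0,0,0],[0,0,0,0],[0,0,0,0],[0,0,0,0],[0,0,0,0]], "claw": 1, "force": 4}}

```text
t: 42.65
eef_pos: [0.542, -0.2885, 0.138]
ee_rot: [-3.142, 0.0, 0.051]
force: [0.5, -0.2, -0.0]
width: 0.0195
gripper_force: 4.0
```

Request:
{"op": "carry_out", "data": {"commands": [[0.01,0,0,0],[0.02,0,0,0],[0.03,0,0,0],[0.04,0,0,0],[0.05,0,-0.01,0],[0.06,0,-0.02,0],[0.06,0,-0.03,0],[0.06,0,-0.03,0],[0.06,0,-0.03,0],[0.06,0,-0.03,0]]}}

```text
t: 43.9
eef_pos: [0.5457, -0.2886, 0.1371]
ee_rot: [3.141, -0.001, 0.052]
force: [-1.2, 1.9, 5.3]
width: 0.02
gripper_force: 4.0
```

Request:
{"op": "carry_out", "data": {"commands": [[0.0,0,0,0],[0,0,0,0],[0,0,0,0],[0,0,0,0],[0,0,0,0],[0,0,0,0],[0,0,0,0],[0,0,0,0],[0,0,0,0],[0,0,0,0]], "claw": 0}}

```text
t: 45.15
eef_pos: [0.545, -0.2885, 0.1366]
ee_rot: [3.142, 0.0, 0.051]
force: [0.7, 0.5, 0.6]
width: 0.0877
gripper_force: 0.0
```

Request:
{"op": "carry_out", "data": {"commands": [[0,0,0.1,0],[0,0,0.3,0],[0,0,0.6,0],[0,0,1.0,0],[0,0,1.5,0],[0,0,2.0,0],[0,0,2.6,0],[0,0,3.2,0],[0,0,3.4,0],[0,0,3.4,0]]}}

```text
t: 46.4
eef_pos: [0.5452, -0.2885, 0.3075]
ee_rot: [3.141, -0.002, 0.051]
force: [-0.5, -0.4, -0.2]
width: 0.0875
gripper_force: 0.0
```

```bash
python3 - <<'E'
from h import *
np.set_printoptions(precision=2,suppress=True)
w=arm.grab_frame("wrist"); s=arm.get_state(); np.save("w13.npy",w,allow_pickle=True)
print(s["t"],s["eef_pos"],s["force"],s["width"]); g=w["pixels"].mean(2)
C=np.array([.5413,-.2884,.12]); print([proj(w,C+d)[1] for d in([.014,0,0],[.013,0,0],[.013,0,.006],[.010,0,.068])])
print("center col v145..215",g[145:216,314:320].mean(1).astype(int))
E
```

```text
46.45 [ 0.54 -0.29  0.31] [-0.25 -0.42  0.34] 0.08770110642081676
[np.float64(157.65510288343023), np.float64(158.63432062978734), np.float64(159.9050357503188), np.float64(179.5239746064801)]
center col v145..215 [ 91  91  92  94  94  94  96  95  96  97  96  97  96 127  41  36  37  37
  30  26  29  21  31  29  13  13  15  13  13  23  48  64  64  64  85 141
 146 144 144 142 142 137 132 174 184 187 187 187 180 130 103  86  84  83
  83  84  99 107 109 111 113 111 109 109 111 110 112 113 115 113 114]
```

The probe now stands upright and flush: the collar edge is at row 158.5 (expected 158.6) and the top edge at 179 (expected 179.5). The gripper is clear, so I'm handing in.

```bash
python3 -c "
from station import arm
print(arm.job_done())"
```

```text
the job is handed in; nothing more can be done
None
```

I handed the job in at about 46 s, with no result returned: the probe was zeroed, the joint traced in one stroke to just past the finish at about 48 mm/s with roughly 4.5 mm of press, and the probe is back in the stand, upright and released; it leaned about 3° during the stroke and probably at the first zeroing, and I did not recheck the bystanders at the end.

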